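# Clamp a sample can in the bench shaker

## Robot

A 6-joint arm with a two-finger parallel gripper is mounted at the origin on the work surface. World frame = base frame: x ahead of the robot, y to its left, z up, the work surface at z = 0. Lengths are in m, angles in degrees, forces in N, time in s.
With the tool pointing down it reaches from about 0.375 to 0.9 m from the base axis. Payload 3.1 kg.
Tool frame: the origin (TCP) lies at the very end of the fingers, on their centre line; the grasp point (between the pads) lies 19 mm behind it; z points along the fingers, y is the direction in which the jaws open and shut (so a half turn about z gives the same grasp; the last joint's range is limited). The gripper opens to 87 mm and grips with 3 to 60 N. Pads are 19 mm wide; open, the fingers measure 117 mm over their backs; the gripper's body (75 mm by 190 mm) begins 51 mm behind the grasp point.
Start: joints at [-74.341, 30.224, 82.088, -0, 67.689, -10.227], TCP at [0.273, -0.562, 0.194] pointing down, gripper open.
Joint ranges: [-176.69, 176.69], [-43.24, 126.21], [12.49, 139.97], [-82, 262], [0, 151.66], [-163.58, 163.58]. Speed limits (degrees/s): [159.86, 159.86, 180, 180, 180, 180].

## Interface

Orientations are given as a 3x3 rotation matrix whose columns are the frame's x, y, z axes.
In Python, from rig import readout, capture, camera_model, bot, spot_in, regions_of gives the robot as it stands.
- The arm moves only by the tool send_rows, never from a script. Its argument "moves" is a list that holds one entry, the list of rows, each a list of 7 numbers: the turn, a rotation vector about the tool's x, y, z in degrees, then the shift along the tool's x, y, z in cm, then the opening, from -1 (shut) to 1 (fully open). A call has exactly 5 rows; each row shifts and turns the commanded pose from where the row before left it, along the tool's axes as they then stand; what a row does not reach is not made up. A row lasts 1/10 s, in which the tool goes at most 50 mm and 8.59 degrees, less where a joint would pass 70% of its speed; a pose out of reach is approached as far as the arm can. A call with a gripper value outside its range is refused whole. The fingers move at their own pace and stop on an object; the grip force is fixed at half the most. Time passes only in rows, so rows that do not move let the fingers close, or fill a call up. It gives the time, the measured TCP pose, the force and the opening at its end, in the units of the state.
- readout.read_state(): the state, without advancing time (a new reading comes with each control period).
- capture(name): name is "side" or "top" or "wrist"; returns the picture (400x640x3 uint8, blue, green, red); there is no depth.
- camera_model(name): a dict with "camera_matrix" (3x3 intrinsics, pixels), "pose" (4x4, takes a point from camera to world coordinates). Camera axes: x right, y up, looking along -z (the intrinsics and any distortion apply to the point x, -y, -z); pixel columns grow to the right and rows downward; lengths in m; the calibration is good to about 2 mm. A picture is of the moment at which its call begins: read the wrist's pose just before it. camera_model takes no time and is no camera call; for the wrist camera it gives the pose at the moment of the call.
- bot.hand_in(): hands the job in, once; it reports no verdict.
Trained networks look in the newest picture that a camera, given by its name, has taken for a name from the list of things; names that differ only in an ending like _2 or _b are one class to them, and where a whole thing is asked for, a point or a joint stands for the part that bears it (a point fixed in the world has none). Each returns a list of dicts, best first, with "p" (0 to 1); they miss things now and then, are a little off and sometimes report something else, mostly with a low value. They report only what shows in the picture. A call takes as long as a camera call. They do not tell look-alikes from the thing itself.
- spot_in(camera, thing): "location" ([x, y, z] in m, in world coordinates, good to about 4 mm: the middle of the surface that is visible of it).
- regions_of(camera, thing): "mask" (400x640 bool, what is visible of it).
The state is a dict: "time_s": time; "joint_positions": joint angles; "qvel": joint speeds; "tau": joint torques, N m; "position": TCP position; "tcp_rot": TCP orientation; "force": force on the tool from outside, world axes, zero at the start; "moment": the same for the moment, N m; "opening": opening from 0.0 (shut) to 1.0 (fully open).
Only numpy, scipy, OpenCV 4.12 (cv2) and the standard library are available. Lean on these libraries where they do the work, as an engineer would, in place of code of your own. Each camera call takes 0.05 s, during which the arm holds its last target. There are 200 camera calls.

## Task

Get the blue-lidded sample can ready for shaking: stand it in the ring on the shaker's pulled-out tray, push the tray fully home, then wind the star handle clockwise, spoke by spoke, until the pressure plate holds the can firmly. Feel for it and stop there: a thin-walled can must not be crushed. Leave everything else on the bench where it is.

Things in the scene. Friction and masses are not known exactly. Their poses are not given: they have to be found in the camera images.
- can_center (a point): The can to load: round aluminium can, white paper band, BLUE lid; 62 mm across, 76 mm tall to its rim; the press-in lid stands 2 to 6 mm above the rim (it differs from can to can). About 0.4 kg. The point is on its axis, 39 mm above its underside; z along its axis. It starts upright on the bench.
- tray_nest (a point): Centre of the black rubber floor of the round nest on the shaker's loading tray, where the can's underside comes to rest; z up. The nest is a steel ring, 68 mm inside, its rim 8 mm above this floor. Axes: x points the way the tray is pushed in. The ring has 25 mm and more free round it.
- tray_push (a point): Middle of the outer face of the tray's black push plate (94 mm wide, 44 mm tall, this point at mid-height, upright), 149 mm outward of the nest's centre. Push here along its x axis, which points inward along the slide. The tray slides with about 3 N.
- tray (a joint): Loading tray of the shaker, m: 0 = fully home against its stop, can under the pressure plate; 0.18 = fully out. It stays where it is left.
- wheel_hub (a point): Hub of the star handle on top of the clamp spindle, on its upright axis, at mid-height of the spokes. Hub 42 mm across. Four level spokes, 90 degrees apart, round rods 11 mm thick with a 23 mm ball at the end, 80 mm from the axis; a fingertip fits between them. Below the spokes the blue crosshead leaves at least 30 mm under their centreline. It sinks 4 mm a radian as it winds down.
- red_knob (a point): Centre of the one red ball of the star handle, at the end of a spoke, 80 mm from the hub's axis, level with it; the other three balls are black.
- wheel (a joint): Star handle, rad, grows as it turns clockwise seen from above, which lowers the pressure plate 4 mm a radian (25 mm a turn). It stays where left. Turning it free takes 0.5 N m (8 to 9 N at 60 mm from the axis). Once the plate bears on the lid this rises quickly, within about 0.4 rad: right is 0.75 to 1.0 N m (12 to 17 N at 60 mm); above 1.2 N m the can is crushed.
- clamp: Pressure plate of the clamp, 82 mm disc with a rubber face; origin at the centre of the face's underside; it does not turn. It starts 12 to 19 mm above the rim height of a can in the nest.
- can: The same blue-lidded can; origin at the centre of its underside, z along its axis.
- can_yellow_center (a point): Another can of the same size with a YELLOW lid, a bystander; point at its centre.
- jar_red: White jar with a red cap, 60 mm across, 66 mm tall, a bystander; origin under its centre.
- amber: Small amber glass bottle, a bystander, beyond the shaker; origin under its centre.
- beaker: Glass beaker, 68 mm across, a bystander; origin under its centre.
- spatula: Lab spatula lying on the bench, a bystander.
- jar_white: Low clear jar with a white cap, a bystander; origin under its centre.
Mind the look-alikes: they are no part of the job. Leave any purple look-alike of the can alone.

How it is judged:
By the outcome, as a careful person would: the job done as asked, in the order asked, and still so for the second after the job is handed in, with the robot touching nothing.
It also fails if it takes over 72 s, if anything falls off the work surface, if the arm or the gripper's body presses on something with over 40 N, if the wrist force passes 120 N, or if a joint passes its speed limit or range.

## Working session

There is one attempt and no reset: what is moved stays moved. The work goes in short steps, Python scripts to look and compute and a tool call to move; the robot and the scene stay as the last step left them, time stands still between calls to the robot, and variables do not carry over. Pictures are saved under pics/ and viewed, about 8 in all and at most 12, crops included, and the job is handed in when it is done.

Besides the shell and the picture viewer there is one more tool, called after ">>>" by a JSON object that holds its "fn" and its "kwargs". send_rows: Moves the arm, as the interface text tells. Its arguments: {"type":"object","properties":{"moves":{"type":"array","items":{"type":"array","items":{"type":"array","items":{"type":"number"}}}}},"required":["moves"]}

```bash
ls; mkdir -p pics; python3 - <<'E'
from rig import readout, capture, camera_model, bot, spot_in, regions_of
import cv2,numpy as np
s=readout.read_state(); print(s)
for c in ("side","top"):
    im=capture(c); cv2.imwrite(f"pics/{c}0.png",im)
    for t in ["can_center","tray_nest","tray_push","wheel_hub","red_knob","clamp","can_yellow_center","jar_red","beaker"]:
        for r in spot_in(c,t)[:3]:
            print(c,t,round(r["p"],2),np.round(r["location"],3))
    m=camera_model(c);print(np.round(m["pose"],3).tolist(),m["camera_matrix"])
E
```

```text
pics
{'time_s': 0.0, 'joint_positions': array([-7.43400013e+01,  3.02790937e+01,  8.21559365e+01,  6.82898154e-04,
        6.76884080e+01, -1.02262260e+01]), 'qvel': array([-0.06191849,  0.0198307 ,  0.11545139, -0.00847806,  0.0081342 ,
       -0.08108872]), 'tau': array([ 5.76810926e-04, -4.40036988e+01, -1.76594192e+01,  6.33442216e-02,
        5.81593509e-02, -1.61829857e-04]), 'position': array([ 0.27269127, -0.56150252,  0.19337282]), 'tcp_rot': array([[ 8.99664864e-01,  4.36580814e-01, -5.70916574e-04],
       [ 4.36581010e-01, -8.99662551e-01,  2.07740704e-03],
       [ 3.93323793e-04, -2.11822145e-03, -9.99997679e-01]]), 'force': array([ 0.14358116, -0.37488757, -0.69136626]), 'moment': array([-0.02839887, -0.0499773 ,  0.04419718]), 'opening': 0.9955486905485719}
side can_center 0.95 [ 0.603 -0.274  0.057]
side can_center 0.88 [ 0.703 -0.234  0.062]
side can_center 0.62 [0.543 0.189 0.293]
side tray_nest 0.98 [ 0.551 -0.124  0.069]
side tray_push 0.7 [ 0.551 -0.123  0.061]
side wheel_hub 0.69 [0.546 0.189 0.293]
side red_knob 0.74 [0.541 0.193 0.294]
side clamp 0.64 [0.542 
[... 549 characters left out ...]
5 -0.298  0.081]
top can_center 0.22 [0.443 0.51  0.058]
top tray_nest 0.69 [ 0.554 -0.004  0.061]
top tray_nest 0.24 [ 0.602 -0.293  0.08 ]
top tray_push 0.6 [ 0.553 -0.003  0.056]
top wheel_hub 0.84 [0.547 0.18  0.296]
top red_knob 0.72 [0.546 0.175 0.29 ]
top clamp 0.79 [0.545 0.178 0.294]
top can_yellow_center 0.89 [ 0.414 -0.29   0.08 ]
top jar_red 0.59 [ 0.493 -0.396  0.065]
top jar_red 0.53 [ 0.602 -0.293  0.081]
top beaker 0.9 [ 0.729 -0.375  0.048]
[[0.02, 0.991, -0.134, 0.346], [-1.0, 0.02, -0.002, 0.038], [0.001, 0.134, 0.991, 1.542], [0.0, 0.0, 0.0, 1.0]] [[515.5213775    0.         306.14595409]
 [  0.         515.5213775  196.70496976]
 [  0.           0.           1.        ]]
```

View pics/side0.png

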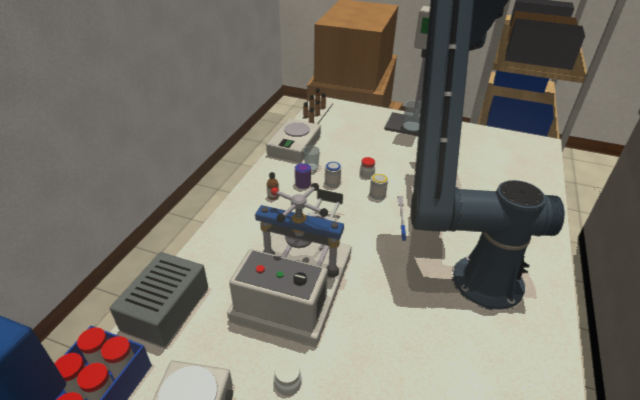

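View pics/top0.png

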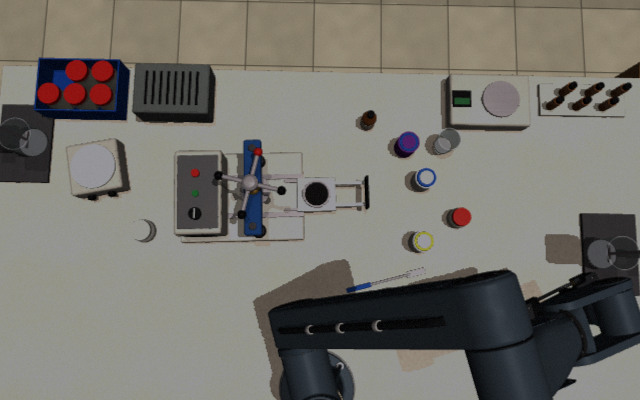

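Side view: the shaker is at (290,260), the wheel hub at about (298,200), and the cans are blue (333,172), purple (303,176) and yellow (379,185). Top view: the blue lid is at (425,180), purple at (407,145), yellow at (423,241), the nest at (317,194), the push plate at (367,192), the hub at (250,183) and the red knob at (257,152). The can at (425,180) fits the white band and blue lid, so I'll confirm it in a crop.

```bash
cat > h.py <<'E'
from rig import readout, capture, camera_model, bot, spot_in, regions_of
import cv2,numpy as np
def ray(c,u,v,m=None):
    m=m or camera_model(c); K=m["camera_matrix"];P=np.array(m["pose"])
    d=np.array([(u-K[0][2])/K[0][0],-(v-K[1][2])/K[1][1],-1]); return P[:3,3],P[:3,:3]@d
def onz(c,u,v,z,m=None):
    o,d=ray(c,u,v,m); return o+d*(z-o[2])/d[2]
def proj(c,p,m=None):
    m=m or camera_model(c); K=m["camera_matrix"];P=np.array(m["pose"])
    q=P[:3,:3].T@(np.array(p)-P[:3,3]); return np.array([K[0][2]+K[0][0]*q[0]/-q[2],K[1][2]+K[1][1]*q[1]/q[2]])
E
python3 - <<'E'
from h import *
a=cv2.imread("pics/side0.png")[130:290,220:400]; b=cv2.imread("pics/top0.png")[120:260,200:450]
A=cv2.resize(a,None,fx=2.2,fy=2.2,interpolation=cv2.INTER_CUBIC)
B=cv2.resize(b,None,fx=2.8,fy=2.8,interpolation=cv2.INTER_CUBIC)[:,:]
B=cv2.resize(b,(400*250//250+ -0,224),interpolation=cv2.INTER_CUBIC)
w=np.zeros((600,796,3),np.uint8); w[:352,:396]=A[:352,:396]
b2=cv2.resize(cv2.imread("pics/top0.png")[130:200,380:460],(400,350),interpolation=cv2.INTER_CUBIC); w[:350,396:796]=b2
b3=cv2.resize(cv2.imread("pics/top0.png")[140:200,210:380],(700,247),interpolation=cv2.INTER_CUBIC); w[352:599,:700]=b3
cv2.imwrite("pics/crop1.png",w)
for u,v,z in [(425,180,.08),(407,145,.08),(423,241,.08)]: print(onz("top",u,v,z))
for t in ["can_center","tray_nest","tray_push","wheel_hub","red_knob"]:
  for r in regions_of("top",t)[:2]:
    ys,xs=np.nonzero(r["mask"]); print(t,round(r["p"],2),xs.mean(),ys.mean(),xs.min(),xs.max(),ys.min(),ys.max())
E
```

```text
[ 0.59857967 -0.29990773  0.08      ]
[ 0.70048479 -0.24875494  0.08      ]
[ 0.42344466 -0.2924115   0.08      ]
can_center 0.8 424.0191897654584 178.5586353944563 412 436 167 191
can_center 0.75 406.8200836820084 143.77824267782427 395 419 132 156
tray_nest 0.63 323.8173862310385 193.59918319719952 285 369 175 210
tray_nest 0.28 143.31225296442688 230.05533596837944 130 156 219 241
tray_push 0.94 324.251012145749 193.48062463851937 287 369 176 211
wheel_hub 0.57 249.04891304347825 183.60326086956522 214 285 148 218
red_knob 0.86 249.25 183.0563725490196 214 285 148 218
```

View pics/crop1.png

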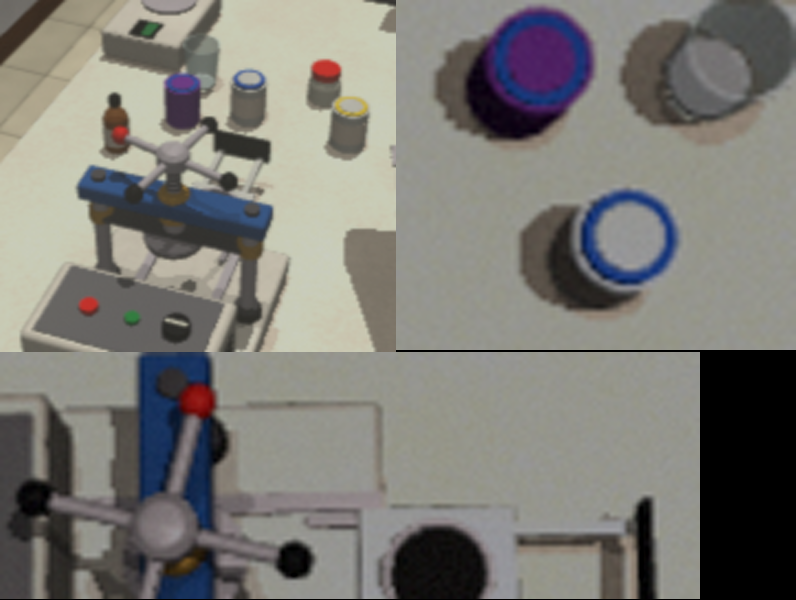

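The crop confirms it: the can at (425,180) has the white band and blue rim lid, while the one at (407,145) is the purple-bodied look-alike. Now I'll move above the blue can.

>>> {"fn": "send_rows", "kwargs": {"moves": [[[0, 0, 8.5, 0, 0, -1, 1], [0, 0, 8.5, 0, 0, -1, 1], [0, 0, 8.5, 0, 0, -1, 1], [0, 0, 0.4, 0, 0, 0, 1], [0, 0, 0, 0, 0, 0, 1]]]}}

```text
time_s: 1.75
position: [0.2729, -0.5622, 0.2243]
tcp_rot: [[1.0, 0.003, 0.0], [0.003, -1.0, -0.0], [0.0, 0.0, -1.0]]
force: [-0.5, -1.0, -0.0]
opening: 1.001
```

>>> {"fn": "send_rows", "kwargs": {"moves": [[[0, 0, 0, 3, -2.5, 0, 1], [0, 0, 0, 3, -2.5, 0, 1], [0, 0, 0, 3, -2.5, 0, 1], [0, 0, 0, 3, -2.5, 0, 1], [0, 0, 0, 3, -2.5, 0, 1]]]}}

```text
time_s: 2.25
position: [0.4236, -0.4358, 0.2235]
tcp_rot: [[1.0, 0.002, -0.001], [0.002, -1.0, 0.001], [-0.001, -0.001, -1.0]]
force: [0.7, -1.1, 0.5]
opening: 1.002
```

>>> {"fn": "send_rows", "kwargs": {"moves": [[[0, 0, 0, 3, -2.5, 0, 1], [0, 0, 0, 3, -2.5, 0, 1], [0, 0, 0, 3, -2.5, 0, 1], [0, 0, 0, 1, -1, 0, 1], [0, 0, 0, 0, 0, 0, 1]]]}}

```text
time_s: 2.75
position: [0.5237, -0.3504, 0.2235]
tcp_rot: [[1.0, 0.005, -0.001], [0.005, -1.0, 0.001], [-0.001, -0.001, -1.0]]
force: [-0.6, 0.6, -0.7]
opening: 0.996
```

```bash
python3 - <<'E'
from h import *
s=readout.read_state(); print(s["time_s"],s["position"],s["tcp_rot"].round(3).tolist(),s["joint_positions"].round(1))
m=camera_model("wrist"); im=capture("wrist"); cv2.imwrite("pics/w1.png",im); print(np.round(m["pose"],3).tolist(),m["camera_matrix"])
print(proj("wrist",[.6,-.3,.08],m))
for r in spot_in("wrist","can_center")[:3]: print(r["p"],np.round(r["location"],4))
E
```

```text
2.75 [ 0.52372585 -0.35042449  0.22352815] [[1.0, 0.005, -0.001], [0.005, -1.0, 0.001], [-0.001, -0.001, -1.0]] [-43.9  29.   79.3  -0.   71.8  45.8]
[[0.004, 0.966, 0.26, 0.594], [-1.0, 0.004, 0.0, -0.349], [-0.001, -0.26, 0.966, 0.413], [0.0, 0.0, 0.0, 1.0]] [[301.97333841   0.         318.79473679]
 [  0.         301.97333841 200.56274085]
 [  0.           0.           1.        ]]
[272.71852666 113.11608236]
0.67 [ 0.6962 -0.2623  0.0761]
0.66 [ 0.6045 -0.3034  0.0817]
```

View pics/w1.png

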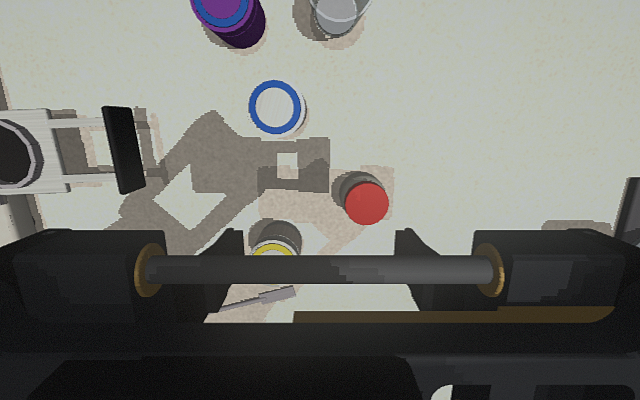

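Wrist view: the blue lid is at (275,107), clear of the red jar (366,203) and the purple can (225,10). The push plate is at (122,150) and the nest at the left edge.

```bash
python3 - <<'E'
from h import *
im=cv2.imread("pics/w1.png"); hsv=cv2.cvtColor(im,cv2.COLOR_BGR2HSV)
m=cv2.inRange(hsv,(105,120,80),(122,255,255)); m[:60]=0; m[200:]=0
c=max(cv2.findContours(m,0,2)[0],key=cv2.contourArea); e=cv2.fitEllipse(c); print(e)
for z in(.078,.080,.082): print(onz("wrist",*e[0],z))
# top cam
im=cv2.imread("pics/top0.png"); hsv=cv2.cvtColor(im,cv2.COLOR_BGR2HSV)
m=cv2.inRange(hsv,(100,120,60),(125,255,255)); m[:165]=0; m[195:]=0;m[:,:408]=0;m[:,440:]=0
c=max(cv2.findContours(m,0,2)[0],key=cv2.contourArea); e=cv2.fitEllipse(c); print(e,onz("top",*e[0],.08))
E
```

```text
((274.3638610839844, 106.62284851074219), (50.00098419189453, 53.11774826049805), 159.69497680664062)
[ 0.60513234 -0.30441146  0.078     ]
[ 0.60505488 -0.3046921   0.08      ]
[ 0.60497742 -0.30497273  0.082     ]
((426.00384521484375, 177.02069091796875), (17.552682876586914, 17.931396484375), 108.09600067138672) [ 0.60733119 -0.3028875   0.08      ]
```

>>> {"fn": "send_rows", "kwargs": {"moves": [[[0, 0, 0, 3, -1.5, 0, 1], [0, 0, 0, 3, -1.5, 0, 1], [0, 0, 0, 2.2, -1.6, 2, 1], [0, 0, 0, 0, 0, 3, 1], [0, 0, 0, 0, 0, 3, 1]]]}}

```text
time_s: 3.35
position: [0.6046, -0.308, 0.1438]
tcp_rot: [[1.0, -0.0, 0.001], [-0.0, -1.0, -0.002], [0.001, 0.002, -1.0]]
force: [-0.5, 0.9, 0.9]
opening: 1.0
```

>>> {"fn": "send_rows", "kwargs": {"moves": [[[0, 0, 0, 0, 0, 3, 1], [0, 0, 0, 0, 0, 3, 1], [0, 0, 0, 0, 0, 3, 1], [0, 0, 0, 0, 0, 2, 1], [0, 0, 0, 0, 0, 0, 1]]]}}

```text
time_s: 3.85
position: [0.601, -0.3066, 0.0306]
tcp_rot: [[1.0, -0.002, -0.007], [-0.002, -1.0, 0.004], [-0.007, -0.004, -1.0]]
force: [-0.8, 1.2, 0.7]
opening: 0.999
```

>>> {"fn": "send_rows", "kwargs": {"moves": [[[0, 0, 0, 0, 0, 0, -1], [0, 0, 0, 0, 0, 0, -1], [0, 0, 0, 0, 0, 0, -1], [0, 0, 0, 0, 0, 0, -1], [0, 0, 0, 0, 0, 0, -1]]]}}

```text
time_s: 4.35
position: [0.6055, -0.305, 0.0359]
tcp_rot: [[1.0, -0.0, 0.001], [-0.0, -1.0, 0.001], [0.001, -0.001, -1.0]]
force: [0.2, 4.3, 6.4]
opening: 0.702
```

>>> {"fn": "send_rows", "kwargs": {"moves": [[[0, 0, 0, 0, 0, -2, -1], [0, 0, 0, 0, 0, -4, -1], [0, 0, 0, 0, 0, -4, -1], [0, 0, 0, 0, 0, -4, -1], [0, 0, 0, 0, 0, -3, -1]]]}}

```text
time_s: 4.85
position: [0.6053, -0.307, 0.2067]
tcp_rot: [[1.0, 0.0, 0.002], [0.0, -1.0, -0.003], [0.002, 0.003, -1.0]]
force: [0.3, 0.1, -3.0]
opening: 0.7
```

>>> {"fn": "send_rows", "kwargs": {"moves": [[[0, 0, 0, -1, -3, 0, -1], [0, 0, 0, -1, -3, 0, -1], [0, 0, 0, -1.5, -3, 0, -1], [0, 0, 0, -1.5, -3, 0, -1], [0, 0, 0, 0, 0, 0, -1]]]}}

```text
time_s: 5.35
position: [0.5509, -0.1813, 0.2033]
tcp_rot: [[1.0, 0.003, -0.007], [0.003, -1.0, 0.004], [-0.006, -0.004, -1.0]]
force: [1.0, -0.7, -4.2]
opening: 0.703
```

```bash
python3 - <<'E'
from h import *
s=readout.read_state(); print(s["time_s"],s["position"],s["force"],s["opening"])
m=camera_model("wrist"); im=capture("wrist"); np.save("wm2.npy",m["pose"]); cv2.imwrite("pics/w2.png",im)
for t in ["tray_nest","tray_push"]:
  for c in ("wrist","top"):
    if c=="top" and t=="tray_nest": cv2.imwrite("pics/top1.png",capture("top"))
    for r in spot_in(c,t)[:2]: print(c,t,r["p"],np.round(r["location"],4))
a=cv2.imread("pics/top1.png")[120:260,200:450]
cv2.imwrite("pics/w2v.png",np.vstack([im,cv2.resize(a[:90],(640,200))[:200]]))
E
```

```text
5.35 [ 0.55085316 -0.18129624  0.20332265] [ 0.98325389 -0.72339046 -4.22680544] 0.7027456694222785
wrist tray_nest 0.75 [ 0.5634 -0.0042  0.0585]
top tray_nest 0.93 [0.5532 0.0035 0.0613]
wrist tray_push 0.62 [ 0.5617 -0.0062  0.0576]
top tray_push 0.9 [0.5536 0.0053 0.0545]
top tray_push 0.18 [ 0.4961 -0.3964  0.066 ]
```

View pics/w2v.png

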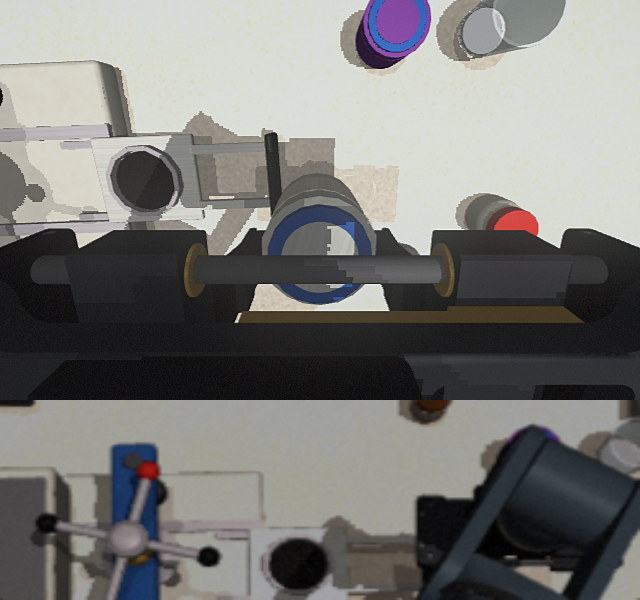

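Wrist view: the can is held upright, with the nest ring at about (145,180) and the push plate at (272,170). In the top view the nest is at (317,194). I'll triangulate from these.

```bash
python3 - <<'E'
from h import *
from scipy.optimize import least_squares
M=camera_model("wrist"); M=dict(M); M["pose"]=np.load("wm2.npy")
def dark(f,x0,x1,y0,y1,th):
    g=cv2.cvtColor(cv2.imread(f),cv2.COLOR_BGR2GRAY).astype(np.uint8)
    m=np.zeros_like(g); m[y0:y1,x0:x1]=(g[y0:y1,x0:x1]<th)*255
    c=max(cv2.findContours(m,0,1)[0],key=cv2.contourArea); return cv2.fitEllipse(cv2.convexHull(c)),cv2.boundingRect(c)
w=dark("pics/w2.png",95,190,140,218,80); print(w)
t=dark("pics/top0.png",300,335,178,212,60); print(t)
for z in (.04,.05,.06,.07,.08): print(z,onz("wrist",*w[0][0],z,M),onz("top",*t[0][0],z))
# push plate
p=dark("pics/w2.png",255,285,125,215,60);print("plate w",p)
q=dark("pics/top0.png",358,374,165,220,60);print("plate t",q)
for z in (.04,.06,.08): print(z,[onz("top",u,v,z).round(4).tolist() for u,v in((q[1][0],q[1][1]),(q[1][0]+q[1][2],q[1][1]+q[1][3]))])
for z in (.02,.04,.06,.08,.1): print(z,[onz("wrist",u,v,z,M).round(4).tolist() for u,v in((264,133),(277,131),(268,213))])
E
```

```text
(((142.38624572753906, 181.13436889648438), (57.20018005371094, 66.69730377197266), 130.58628845214844), (111, 151, 64, 61))
(((316.0852355957031, 193.40443420410156), (22.526752471923828, 22.852497100830078), 45.334835052490234), (305, 182, 23, 23))
0.04 [0.54833141 0.0309827  0.04      ] [0.55892016 0.01178123 0.04      ]
0.05 [0.55041455 0.02498409 0.05      ] [0.55750062 0.01195751 0.05      ]
0.06 [0.5524977  0.01898547 0.06      ] [0.55608109 0.01213379 0.06      ]
0.07 [0.55458084 0.01298686 0.07      ] [0.55466156 0.01231007 0.07      ]
0.08 [0.55666399 0.00698825 0.08      ] [0.55324203 0.01248635 0.08      ]
plate w (((273.0771484375, 171.57431030273438), (14.32520580291748, 100.42830657958984), 176.42202758789062), (265, 133, 17, 82))
plate t (((366.1145324707031, 192.2767791748047), (4.842706203460693, 34.34950637817383), 178.62391662597656), (364, 176, 5, 33))
0.04 [[0.6138, -0.1289, 0.04], [0.5159, -0.1441, 0.04]]
0.06 [[0.6102, -0.1267, 0.06], [0.5137, -0.1417, 0.06]]
0.08 [[0.6066, -0.1245, 0.08], [0.5114, -0.1393, 0.08]]
0.02 [[0.6039, -0.1132, 0.02], [0.6063, -0.129, 0.02], [0.5026, -0.1138, 0.02]]
0.04 [[0.6048, -0.1168, 0.04], [0.6071, -0.1318, 0.04], [0.509, -0.1174, 0.04]]
0.06 [[0.6058, -0.1205, 0.06], [0.6079, -0.1345, 0.06], [0.5154, -0.1209, 0.06]]
0.08 [[0.6068, -0.1241, 0.08], [0.6088, -0.1373, 0.08], [0.5218, -0.1245, 0.08]]
0.1 [[0.6077, -0.1277, 0.1], [0.6096, -0.1401, 0.1], [0.5282, -0.1281, 0.1]]
```

>>> {"fn": "send_rows", "kwargs": {"moves": [[[0, 0, 0, 0.2, -3, 0, -1], [0, 0, 0, 0.2, -3, 0, -1], [0, 0, 0, 0, -2, 0, -1], [0, 0, 0, 0, 0, 0, -1], [0, 0, 0, 0, 0, 0, -1]]]}}

```text
time_s: 6.15
position: [0.5595, -0.107, 0.2043]
tcp_rot: [[1.0, 0.0, 0.0], [0.0, -1.0, -0.001], [0.0, 0.001, -1.0]]
force: [0.3, -0.1, -3.9]
opening: 0.698
```

```bash
python3 - <<'E'
from h import *
s=readout.read_state(); print(s["time_s"],s["position"],s["qvel"].round(2))
M=camera_model("wrist"); im=capture("wrist"); np.save("wm3.npy",M["pose"]); cv2.imwrite("pics/w3.png",im)
for z in (.05,.06,.07): 
  print(proj("wrist",[.555,.012,z],M))
  c=proj("wrist",[.555,.012,z],M)
x,y=c.astype(int); print(x,y)
crop=im[max(0,y-80):y+80,max(0,x-100):x+100]; print(max(0,x-100),max(0,y-80))
cv2.imwrite("pics/w3c.png",cv2.resize(crop,None,fx=3.5,fy=3.5,interpolation=cv2.INTER_CUBIC))
E
```

```text
6.15 [ 0.55953158 -0.10702167  0.20430065] [-1.13  0.14 -0.46  0.04 -0.14 -0.04]
[217.39629995 185.97621531]
[214.54439161 187.84101937]
[211.52670291 189.8142238 ]
211 189
111 109
```

View pics/w3c.png

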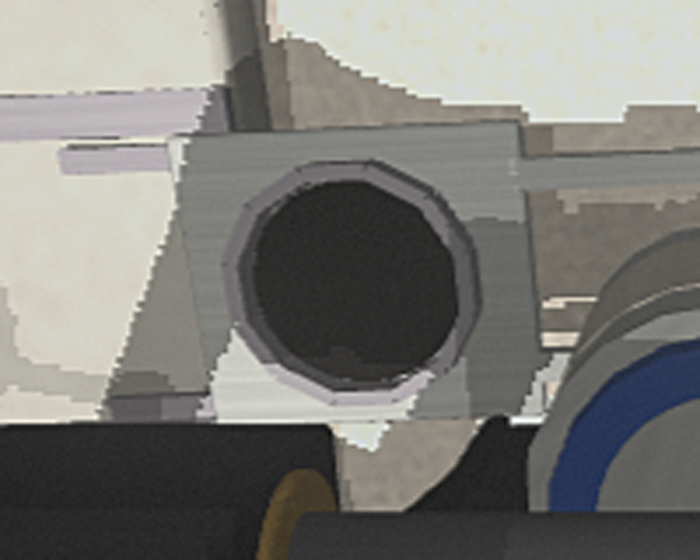

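```bash
python3 - <<'E'
from h import *
M=dict(camera_model("wrist"))
M["pose"]=np.load("wm3.npy")
for z in (.066,.070,.074): print(onz("wrist",211.9,189.6,z,M))
im=cv2.imread("pics/w3.png"); hsv=cv2.cvtColor(im,cv2.COLOR_BGR2HSV)
m=cv2.inRange(hsv,(105,120,50),(122,255,255)); m[:190]=0; m[320:]=0
pts=cv2.findNonZero(cv2.morphologyEx(m,cv2.MORPH_OPEN,np.ones((2,2))))
e=cv2.fitEllipse(cv2.convexHull(pts)); print(e, cv2.boundingRect(pts))
for dz in (.040,.044,.046): print(dz,onz("wrist",*e[0],.2043+dz,M)-[.5595,-.107,0])
E
```

```text
[0.55432911 0.01301306 0.066     ]
[0.55524127 0.01156702 0.07      ]
[0.55615342 0.01012099 0.074     ]
((319.337890625, 256.34332275390625), (95.47296905517578, 102.15414428710938), 94.99248504638672) (269, 209, 92, 96)
0.04 [-0.00159124  0.00085763  0.2443    ]
0.044 [0.00030916 0.00086942 0.2483    ]
0.046 [0.00125936 0.00087531 0.2503    ]
```

Two points before lowering. A black ball of the star handle hangs near (0.527, 0.10, 0.29), so the 190 mm gripper body must not lie along y at the nest. I'll yaw 60° so the body clears it.

>>> {"fn": "send_rows", "kwargs": {"moves": [[[0, 0, 8, 0, 0, 0, -1], [0, 0, 8, 0, 0, 0, -1], [0, 0, 8, 0, 0, 0, -1], [0, 0, 8, 0, 0, 0, -1], [0, 0, 8, 0, 0, 0, -1]]]}}

```text
time_s: 6.7
position: [0.5593, -0.1081, 0.2043]
tcp_rot: [[0.761, -0.649, 0.0], [-0.649, -0.761, -0.001], [0.001, 0.0, -1.0]]
force: [-0.3, 0.1, -2.6]
opening: 0.701
```

>>> {"fn": "send_rows", "kwargs": {"moves": [[[0, 0, 8, 0, 0, 0, -1], [0, 0, 8, 0, 0, 0, -1], [0, 0, 4, 0, 0, 0, -1], [0, 0, 0, -1, -0.5, 0, -1], [0, 0, 0, -2, -1, 0, -1]]]}}

```text
time_s: 7.2
position: [0.5577, -0.0746, 0.2043]
tcp_rot: [[0.498, -0.867, 0.001], [-0.867, -0.498, -0.001], [0.001, -0.001, -1.0]]
force: [0.2, 1.2, -2.9]
opening: 0.702
```

>>> {"fn": "send_rows", "kwargs": {"moves": [[[0, 0, 0, -2, -1, 0, -1], [0, 0, 0, -2, -1, 0, -1], [0, 0, 0, -2, -1, 0, -1], [0, 0, 0, -1.4, -1, 0, -1], [0, 0, 0, 0, 0, 0, -1]]]}}

```text
time_s: 7.7
position: [0.5545, 0.0134, 0.2044]
tcp_rot: [[0.503, -0.864, -0.0], [-0.864, -0.503, 0.001], [-0.001, -0.001, -1.0]]
force: [-0.9, -0.2, -2.5]
opening: 0.702
```

```bash
python3 - <<'E'
from h import *
s=readout.read_state(); print(s["time_s"],s["position"],s["joint_positions"].round(1),s["force"])
d=np.array([.555,.011,.115])-s["position"]; print(s["tcp_rot"].T@d*100)
im=capture("side"); 
for z in(.062,.145): print(proj("side",[.555,.011,z]))
cv2.imwrite("pics/s2.png",cv2.resize(im[130:280,220:400],None,fx=4,fy=4,interpolation=cv2.INTER_CUBIC))
E
```

```text
7.7 [0.55448084 0.0133711  0.20436513] [-1.020e+01  2.410e+01  9.160e+01  1.000e-01  6.430e+01  1.396e+02] [-0.88499332 -0.17428465 -2.53008611]
[0.24019427 0.07888904 8.9362336 ]
[316.09612009 224.42650324]
[316.455698  204.8442544]
```

View pics/s2.png

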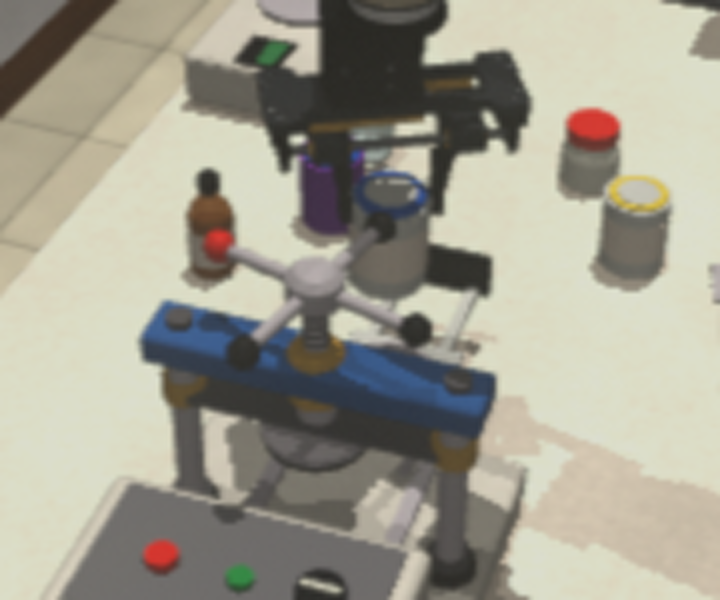

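Side view: the can hangs over the nest, and the gripper body is well clear of the star's near balls at (380,225) and (415,330). I'll lower it in steps.

>>> {"fn": "send_rows", "kwargs": {"moves": [[[0, 0, 0, 0.2, 0, 2, -1], [0, 0, 0, 0, 0, 2.5, -1], [0, 0, 0, 0, 0, 2.5, -1], [0, 0, 0, 0, 0, 1.5, -1], [0, 0, 0, 0, 0, 0, -1]]]}}

```text
time_s: 8.25
position: [0.5539, 0.0087, 0.1171]
tcp_rot: [[0.499, -0.866, -0.005], [-0.866, -0.499, 0.001], [-0.003, 0.004, -1.0]]
force: [-0.3, -0.8, -2.7]
opening: 0.701
```

>>> {"fn": "send_rows", "kwargs": {"moves": [[[0, 0, 0, 0, 0, 0, -1], [0, 0, 0, 0, 0, 0.2, -1], [0, 0, 0, 0, 0, 0.3, -1], [0, 0, 0, 0, 0, 0.3, -1], [0, 0, 0, 0, 0, 0, -1]]]}}

```text
time_s: 8.75
position: [0.5554, 0.0096, 0.1113]
tcp_rot: [[0.5, -0.866, -0.0], [-0.866, -0.5, 0.0], [-0.0, 0.0, -1.0]]
force: [0.5, 0.0, -4.1]
opening: 0.701
```

>>> {"fn": "send_rows", "kwargs": {"moves": [[[0, 0, 0, -0.15, -0.1, 0, -1], [0, 0, 0, 0, 0, 0.2, -1], [0, 0, 0, 0, 0, 0.2, -1], [0, 0, 0, 0, 0, 0.2, -1], [0, 0, 0, 0, 0, 0, -1]]]}}

```text
time_s: 9.25
position: [0.5555, 0.0114, 0.1049]
tcp_rot: [[0.5, -0.866, -0.001], [-0.866, -0.5, 0.0], [-0.001, 0.001, -1.0]]
force: [0.1, 0.3, -2.7]
opening: 0.699
```

>>> {"fn": "send_rows", "kwargs": {"moves": [[[0, 0, 0, 0, 0, 0, -1], [0, 0, 0, 0, 0, 0.1, -1], [0, 0, 0, 0, 0, 0.1, -1], [0, 0, 0, 0, 0, 0.1, -1], [0, 0, 0, 0, 0, 0, -1]]]}}

```text
time_s: 9.75
position: [0.5555, 0.0118, 0.1038]
tcp_rot: [[0.5, -0.866, 0.0], [-0.866, -0.5, 0.001], [-0.0, -0.0, -1.0]]
force: [-3.7, 1.6, 8.4]
opening: 0.702
```

```bash
python3 - <<'E'
from h import *
s=readout.read_state(); print(s["position"],s["force"],s["moment"])
M=camera_model("wrist"); im=capture("wrist"); np.save("wm4.npy",M["pose"]); cv2.imwrite("pics/w4.png",im)
c=cv2.resize(im[60:320,200:440],(554,600),interpolation=cv2.INTER_CUBIC); cv2.imwrite("pics/w4c.png",c)
for z in (.062,.07): print(z,proj("wrist",[.555,.0115,z],M))
E
```

```text
[0.55548948 0.01181193 0.10383208] [-3.70434148  1.58283392  8.37221323] [ 0.42506792  0.5800096  -0.04705284]
0.062 [319.56691108 209.18543182]
0.07 [319.59758067 212.13414711]
```

View pics/w4c.png

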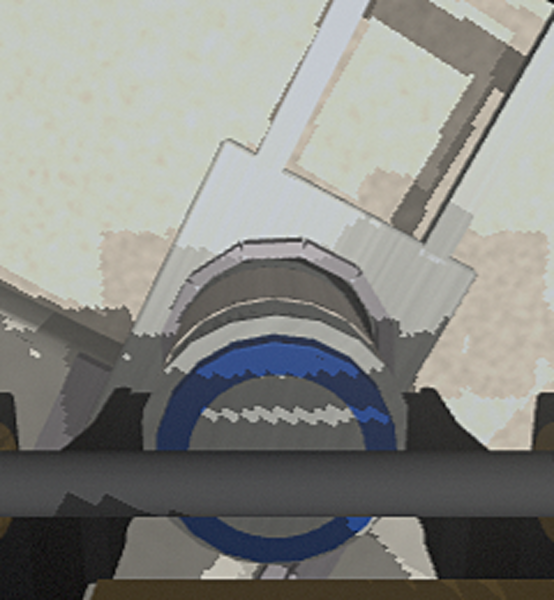

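```bash
python3 - <<'E'
from h import *
from scipy.optimize import least_squares
M=dict(camera_model("wrist")); M["pose"]=np.load("wm4.npy"); R=readout.read_state()["tcp_rot"]; tx=R[:,0]; ty=R[:,1]
P=np.array([.5555,.0118,0])
for z in (.062,.066,.07,.074):
  for r in (.034,.038,.04): print("ring",z,r,[proj("wrist",P+[0,0,z]+r*tx*np.cos(a)+r*ty*np.sin(a),M).round(1).tolist() for a in np.radians((-60,0,60))])
for z in (.068,.08,.1): print("can",z,proj("wrist",P+[0,0,z]+.031*tx,M).round(1))
g=cv2.cvtColor(cv2.imread("pics/w4.png"),cv2.COLOR_BGR2GRAY)
print(g[155:200,318].tolist())
E
```

```text
ring 0.062 0.034 [[281.4, 188.5], [318.8, 167.0], [356.3, 188.4]]
ring 0.062 0.038 [[276.9, 186.0], [318.8, 161.8], [360.7, 185.9]]
ring 0.062 0.04 [[274.6, 184.8], [318.8, 159.2], [363.0, 184.7]]
ring 0.066 0.034 [[280.8, 189.7], [318.8, 167.8], [356.9, 189.6]]
ring 0.066 0.038 [[276.2, 187.1], [318.8, 162.5], [361.4, 187.0]]
ring 0.066 0.04 [[273.9, 185.9], [318.8, 159.8], [363.7, 185.8]]
ring 0.07 0.034 [[280.1, 190.8], [318.8, 168.6], [357.5, 190.7]]
ring 0.07 0.038 [[275.5, 188.3], [318.8, 163.2], [362.2, 188.2]]
ring 0.07 0.04 [[273.1, 187.0], [318.8, 160.5], [364.5, 186.9]]
ring 0.074 0.034 [[279.5, 192.0], [318.8, 169.4], [358.2, 191.9]]
ring 0.074 0.038 [[274.7, 189.4], [318.8, 164.0], [362.9, 189.3]]
ring 0.074 0.04 [[272.3, 188.1], [318.8, 161.3], [365.3, 188.0]]
can 0.068 [318.8 172.1]
can 0.08 [318.8 174.9]
can 0.1 [318.8 180.3]
[200, 201, 200, 200, 200, 199, 203, 213, 121, 68, 119, 180, 173, 172, 172, 176, 187, 84, 89, 92, 91, 98, 99, 101, 99, 100, 98, 100, 98, 101, 100, 99, 102, 79, 123, 92, 90, 94, 90, 91, 79, 90, 177, 174, 169]
```

The ring's visible arc sits about 2 mm towards tool −x of my estimate, and the lateral force agrees: the can is on the rim's edge. I'll lift a little, shift and lower again.

>>> {"fn": "send_rows", "kwargs": {"moves": [[[0, 0, 0, 0, 0, -0.4, -1], [0, 0, 0, -0.2, 0.1, 0, -1], [0, 0, 0, 0, 0, 0, -1], [0, 0, 0, 0, 0, 0.2, -1], [0, 0, 0, 0, 0, 0, -1]]]}}

```text
time_s: 10.3
position: [0.5535, 0.0126, 0.1037]
tcp_rot: [[0.5, -0.866, -0.001], [-0.866, -0.5, 0.0], [-0.001, 0.001, -1.0]]
force: [0.4, 0.6, -3.9]
opening: 0.701
```

>>> {"fn": "send_rows", "kwargs": {"moves": [[[0, 0, 0, 0, 0, 0.1, -1], [0, 0, 0, 0, 0, 0.1, -1], [0, 0, 0, 0, 0, 0.1, -1], [0, 0, 0, 0, 0, 0, -1], [0, 0, 0, 0, 0, 0, -1]]]}}

```text
time_s: 10.8
position: [0.5539, 0.0126, 0.1013]
tcp_rot: [[0.5, -0.866, -0.0], [-0.866, -0.5, 0.0], [-0.0, 0.0, -1.0]]
force: [0.7, 0.2, -4.3]
opening: 0.698
```

Now it is below the earlier contact height with no contact, so the can is inside the ring. Continuing down.

>>> {"fn": "send_rows", "kwargs": {"moves": [[[0, 0, 0, 0, 0, 0.1, -1], [0, 0, 0, 0, 0, 0.1, -1], [0, 0, 0, 0, 0, 0.1, -1], [0, 0, 0, 0, 0, 0, -1], [0, 0, 0, 0, 0, 0, -1]]]}}

```text
time_s: 11.3
position: [0.5539, 0.0125, 0.0983]
tcp_rot: [[0.5, -0.866, -0.0], [-0.866, -0.5, 0.0], [-0.0, 0.0, -1.0]]
force: [-0.0, 0.8, -3.4]
opening: 0.703
```

>>> {"fn": "send_rows", "kwargs": {"moves": [[[0, 0, 0, 0, 0, 0.1, -1], [0, 0, 0, 0, 0, 0.05, -1], [0, 0, 0, 0, 0, 0.05, -1], [0, 0, 0, 0, 0, 0, -1], [0, 0, 0, 0, 0, 0, -1]]]}}

```text
time_s: 11.8
position: [0.5543, 0.0123, 0.0977]
tcp_rot: [[0.5, -0.866, 0.001], [-0.866, -0.5, -0.001], [0.001, -0.001, -1.0]]
force: [-1.7, -0.3, 6.8]
opening: 0.703
```

>>> {"fn": "send_rows", "kwargs": {"moves": [[[0, 0, 0, 0, 0, 0, 1], [0, 0, 0, 0, 0, 0, 1], [0, 0, 0, 0, 0, 0, 1], [0, 0, 0, 0, 0, 0, 1], [0, 0, 0, 0, 0, -1, 1]]]}}

```text
time_s: 12.3
position: [0.5527, 0.0127, 0.1054]
tcp_rot: [[0.5, -0.866, -0.003], [-0.866, -0.5, 0.001], [-0.002, 0.003, -1.0]]
force: [0.1, 0.1, -0.3]
opening: 0.981
```

>>> {"fn": "send_rows", "kwargs": {"moves": [[[0, 0, 0, 0, 0, -2.5, 1], [0, 0, 0, 0, 0, -3, 1], [0, 0, 0, 0, 0, -3, 1], [0, 0, 0, 1, 0.6, -2.5, -1], [0, 0, 0, 2, 1.2, 0, -1]]]}}

```text
time_s: 12.8
position: [0.5561, -0.0221, 0.2212]
tcp_rot: [[0.502, -0.865, 0.009], [-0.865, -0.502, -0.002], [0.006, -0.007, -1.0]]
force: [-0.3, -0.6, -0.9]
opening: 0.893
```

>>> {"fn": "send_rows", "kwargs": {"moves": [[[0, 0, 0, 3, 1.7, 0, -1], [0, 0, 0, 3, 1.7, 0, -1], [0, 0, 0, 3, 1.7, 0, -1], [0, 0, 0, 3, 1.7, 0, -1], [0, 0, 0, 1.2, 0.8, 0, -1]]]}}

```text
time_s: 13.3
position: [0.5538, -0.1779, 0.217]
tcp_rot: [[0.497, -0.867, 0.001], [-0.867, -0.497, -0.002], [0.002, -0.0, -1.0]]
force: [-0.7, -0.3, 0.1]
opening: 0.446
```

```bash
python3 - <<'E'
from h import *
s=readout.read_state(); print(s["time_s"],s["position"],s["opening"],s["force"])
im=capture("side"); cv2.imwrite("pics/s3.png",cv2.resize(im[150:260,250:390],None,fx=5,fy=5,interpolation=cv2.INTER_CUBIC))
for p in ([.554,-.137,.04],[.554,-.137,.06],[.554,-.137,.08],[.554,.0125,.144],[.554,.0125,.062]): print(p,((proj("side",p)-[250,150])*5).round())
E
```

```text
13.3 [ 0.55380712 -0.1778619   0.2170395 ] 0.44631918108375707 [-0.74111974 -0.29121927  0.13721329]
[0.554, -0.137, 0.04] [405. 266.]
[0.554, -0.137, 0.06] [406. 244.]
[0.554, -0.137, 0.08] [407. 221.]
[0.554, 0.0125, 0.144] [333. 277.]
[0.554, 0.0125, 0.062] [331. 374.]
```

View pics/s3.png

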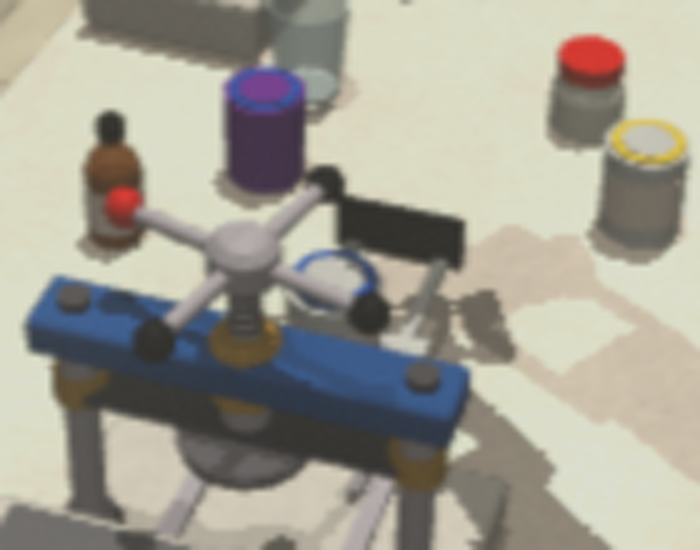

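Side view: the can stands upright in the nest, with its lid at (335,277), which matches the projection. The push plate's centre at (402,230) gives z≈0.072. I'll go down in front of the plate with the fingers shut.

>>> {"fn": "send_rows", "kwargs": {"moves": [[[0, 0, 0, -0.4, 0.7, 2, -1], [0, 0, 0, 0, 0, 3.5, -1], [0, 0, 0, 0, 0, 4, -1], [0, 0, 0, 0, 0, 3.5, -1], [0, 0, 0, 0, 0, 2, -1]]]}}

```text
time_s: 13.85
position: [0.5436, -0.1722, 0.064]
tcp_rot: [[0.5, -0.866, -0.004], [-0.866, -0.5, 0.003], [-0.005, 0.002, -1.0]]
force: [-0.5, 0.6, 1.1]
opening: 0.019
```

>>> {"fn": "send_rows", "kwargs": {"moves": [[[0, 0, 0, -0.87, -0.5, 0, -1], [0, 0, 0, -0.87, -0.5, 0, -1], [0, 0, 0, -0.87, -0.5, 0, -1], [0, 0, 0, -0.87, -0.5, 0, -1], [0, 0, 0, -0.87, -0.5, 0, -1]]]}}

```text
time_s: 14.35
position: [0.546, -0.1236, 0.0676]
tcp_rot: [[0.5, -0.866, 0.002], [-0.866, -0.5, -0.001], [0.002, -0.001, -1.0]]
force: [0.2, 0.1, -0.4]
opening: 0.008
```

>>> {"fn": "send_rows", "kwargs": {"moves": [[[0, 0, 0, -0.6, -0.35, 0, -1], [0, 0, 0, -0.6, -0.35, 0, -1], [0, 0, 0, -0.6, -0.35, 0, -1], [0, 0, 0, -0.6, -0.35, 0, -1], [0, 0, 0, -0.6, -0.35, 0, -1]]]}}

```text
time_s: 14.85
position: [0.5455, -0.0895, 0.0663]
tcp_rot: [[0.5, -0.866, -0.0], [-0.866, -0.5, 0.0], [-0.0, 0.0, -1.0]]
force: [0.4, 0.3, 0.6]
opening: 0.009
```

```bash
python3 - <<'E'
from h import *
s=readout.read_state(); print(s["time_s"],s["position"],s["force"])
im=capture("side"); cv2.imwrite("pics/s4.png",cv2.resize(im[130:260,240:400],None,fx=4.5,fy=4.5,interpolation=cv2.INTER_CUBIC))
E
```

```text
14.85 [ 0.5454515  -0.08947918  0.06626915] [0.39885461 0.33342359 0.57077545]
```

View pics/s4.png

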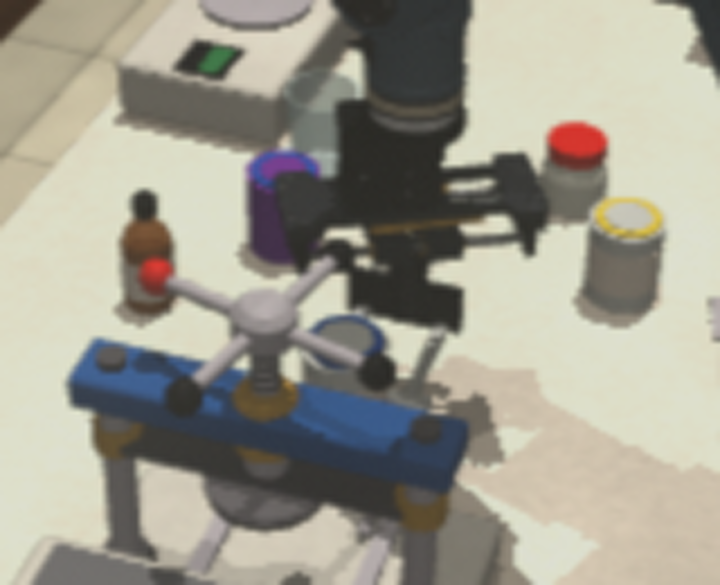

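```bash
python3 - <<'E'
from h import *
f=lambda p:((proj("side",p)-[240,130])*4.5).round()
print("tcp",f([.5455,-.0895,.066]),f([.5455,-.0895,.12]))
for y in (-.137,-.12,-.1,-.074):
  print(y,[f([x,y,z]).tolist() for x in(.507,.601) for z in(.03,.05,.094,.11)])
for t in ("tray_push","tray_nest","can_center"):
  print(t,[(round(r["p"],2),r["location"].__class__ and np.round(r["location"],3).tolist()) for r in spot_in("side",t)[:3]])
for r in regions_of("side","tray_push")[:1]:
  ys,xs=np.nonzero(r["mask"]); print((xs.min()-240)*4.5,(xs.max()-240)*4.5,(ys.min()-130)*4.5,(ys.max()-130)*4.5)
M=camera_model("wrist"); im=capture("wrist"); cv2.imwrite("pics/w5.png",im)
t=capture("top"); cv2.imwrite("pics/top5.png",t)
cv2.imwrite("pics/v5.png",np.vstack([im,cv2.resize(t[150:230,270:450],(640,200))]))
print(proj("wrist",[.554,-.137,.072],M),proj("wrist",[.554,-.074,.072],M))
E
```

```text
tcp [400. 342.] [403. 286.]
-0.137 [[465.0, 353.0], [467.0, 333.0], [470.0, 289.0], [471.0, 272.0], [353.0, 325.0], [353.0, 306.0], [354.0, 261.0], [355.0, 245.0]]
-0.12 [[459.0, 366.0], [460.0, 346.0], [463.0, 301.0], [464.0, 285.0], [346.0, 338.0], [346.0, 318.0], [347.0, 274.0], [347.0, 257.0]]
-0.1 [[451.0, 381.0], [452.0, 362.0], [455.0, 317.0], [456.0, 300.0], [337.0, 353.0], [337.0, 333.0], [338.0, 289.0], [338.0, 272.0]]
-0.074 [[440.0, 402.0], [441.0, 382.0], [444.0, 337.0], [445.0, 321.0], [325.0, 373.0], [325.0, 353.0], [325.0, 308.0], [326.0, 292.0]]
tray_push [(0.85, [0.532, -0.123, 0.064])]
tray_nest [(0.8, [0.533, -0.129, 0.065])]
can_center [(0.72, [0.557, 0.024, 0.142]), (0.6, [0.714, -0.226, 0.062])]
346.5 459.0 270.0 405.0
[345.32177354 160.95093397] [295.6110924  244.05003843]
```

View pics/v5.png

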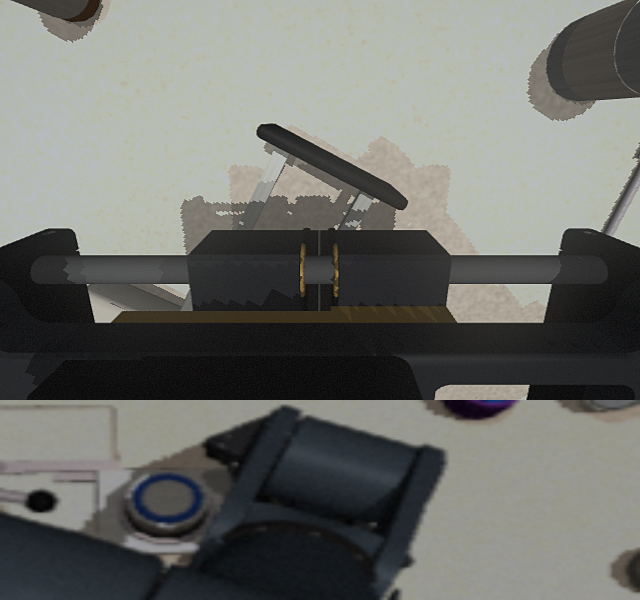

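Ambiguous: the tray seems unmoved although the finger should be past the plate. I'll check the pixels where the fingertip should show.

```bash
python3 - <<'E'
from h import *
s=readout.read_state(); print(s["position"],s["force"],s["joint_positions"].round(1))
b=cv2.cvtColor(capture("side"),cv2.COLOR_BGR2GRAY); a=cv2.cvtColor(cv2.imread("pics/side0.png"),cv2.COLOR_BGR2GRAY)
print("tcp px",proj("side",s["position"]),proj("side",s["position"]+[0,0,.05]))
print("now");print(b[182:214,310:348:2]); print("before");print(a[182:214,310:348:2])
E
```

```text
[ 0.54556881 -0.09022471  0.0663299 ] [ 0.10558747  0.09830493 -0.13665233] [-21.   35.3  98.8  -0.   45.9 129.1]
tcp px [329.05109739 205.77657867] [329.52448754 194.29174459]
now
[[ 56 167 199 201 213 169  57  50  49  49  54  56  52  48  48  49  66 131
  117]
 [ 79 137  89 103 192 194  69  46  48  47  48  52  55  48  49  49  52  77
   86]
 [ 72  79  52  56 138 130  77  49  48  48  48  60  60  49  48  48  55 108
  126]
 [ 61  53  50  50  68  74  73  48  47  47  47  55  58  47  48  50  73 196
  209]
 [ 62  78  55  47  58 109  85  47  47  49  48  46  54  50  53  54  99 214
  216]
 [101 145  81  47  85 203 140  50  49  47  47  45  47  79 101 109 143 216
  216]
 [181 165 103  47  83 198 155  71  63  47  46  46  52 151 196 209 210 217
  217]
 [174 151  88  53  55 107 130 113  97  45  46  46  64 195 215 217 217 216
  216]
 [165 130 110  97  48  54  66  78  74  45  46  46  70 202 217 217 217 217
  217]
 [148 141 205 173  54  45  45  50  50  45  47  46  82 204 216 217 216 216
  218]
 [131 194 216 180  55  43  45  45  44  44  47  46  58 149 190 204 213 217
  218]
 [151 214 218 182  55  45  4
[... 3573 characters left out ...]
 198 198 197 199 197 191 178 139 193 197 198
  196]
 [139 156 166 170 137 194 197 198 199 197 199 198 186 175 156 198 198 196
  197]
 [112 135 154 155 154 196 190 185 196 198 198 199 182 170 176 199 199 197
  197]
 [113 108 132 151 161 184 144 101 174 198 198 197 179 151 189 198 199 198
  199]
 [171 111 104 127 148 126  68  54 111 194 199 193 176 148 197 199 199 200
  199]
 [195 165 109  98 123  93  48  52  62 173 194 190 174 166 197 195 197 199
  199]
 [196 183 162  95  93  66  47  50  48 150 179 182 170 178 196 196 196 198
  198]
 [188 181 156 109  96  51  47  48  47 150 179 176 159 183 190 192 195 198
  198]
 [179 180 153 128 119  56  45  46  46 155 186 177 149 175 174 175 192 195
  197]]
```

Both views agree the plate hasn't moved. The fingertip's expected pixel (329,206) shows bench, so the shut fingertips seem to end higher than the TCP figure and passed over the plate. I'll go up, back out, and retry lower at TCP z≈0.04, which is safe either way.

>>> {"fn": "send_rows", "kwargs": {"moves": [[[0, 0, 0, 0, 0, -2, -1], [0, 0, 0, 0, 0, -3, -1], [0, 0, 0, 0, 0, -2, -1], [0, 0, 0, 1.7, 1, 0, -1], [0, 0, 0, 2, 1.2, 0, -1]]]}}

```text
time_s: 15.75
position: [0.5454, -0.1331, 0.1375]
tcp_rot: [[0.501, -0.865, 0.002], [-0.865, -0.501, -0.001], [0.002, -0.001, -1.0]]
force: [0.2, 0.2, -0.6]
opening: 0.005
```

>>> {"fn": "send_rows", "kwargs": {"moves": [[[0, 0, 0, 2, 1.2, 0, -1], [0, 0, 0, 2, 1.2, 0, -1], [0, 0, 0, 0.8, 0.5, 0, -1], [0, 0, 0, 0, 0, 0, -1], [0, 0, 0, 0, 0, 3, -1]]]}}

```text
time_s: 16.25
position: [0.5468, -0.1903, 0.1094]
tcp_rot: [[0.499, -0.866, 0.008], [-0.866, -0.499, -0.004], [0.007, -0.005, -1.0]]
force: [1.7, 0.7, -1.4]
opening: 0.008
```

>>> {"fn": "send_rows", "kwargs": {"moves": [[[0, 0, 0, 0, 0, 3, -1], [0, 0, 0, 0, 0, 2.5, -1], [0, 0, 0, 0, 0, 1, -1], [0, 0, 0, 0, 0, 0, -1], [0, 0, 0, 0, 0, 0, -1]]]}}

```text
time_s: 16.75
position: [0.5444, -0.1887, 0.042]
tcp_rot: [[0.5, -0.866, 0.001], [-0.866, -0.5, -0.0], [0.001, -0.001, -1.0]]
force: [0.8, 0.1, -0.5]
opening: -0.0
```

```bash
python3 - <<'E'
from h import *
s=readout.read_state(); print(s["time_s"],s["position"],s["force"],s["opening"])
b=cv2.cvtColor(capture("side"),cv2.COLOR_BGR2GRAY)
p=proj("side",s["position"]); print(p, proj("side",s["position"]+[0,0,.07]))
print(b[166:198,312:352:2])
E
```

```text
16.75 [ 0.54439881 -0.18872441  0.04202946] [ 0.77414643  0.14751403 -0.52996327] -0.0003966857509975934
[338.11361888 194.92323711] [338.99687878 179.29858149]
[[151  62  58  58  58  56  49  48  42  43  43  42  43  45  44  43  44  46
   47  47]
 [154  68  56  57  57  50  48  48  45  44  45  44  43  46  46  46  47  48
   47  49]
 [154  78  58  52  50  47  47  49  48  47  46  47  47  49  49  50  52  53
   57  62]
 [149  83  50  58  48  49  56  66  71  64  51  53  57  61  62  64  69  71
   70  75]
 [128  75  48  50  49  54 112 131 142 114  64  73  72  72  71  59  59  56
   51  66]
 [155  83  49  46  49  86 201 204 206 154  65  65  61  59  56  48  48  48
   47  55]
 [113  90  48  48  82 135 211 212 212 167  56  48  48  48  61  50  50  46
   47  48]
 [125 134  53  54 154 204 206 202 202 188  69  47  45  46  49  57  51  48
   47  47]
 [146 182  67  53 169 194 159 135 135 107  75  48  47  46  47  60  52  47
   46  47]
 [205 207  96  47  86  91  86  81  84  82  68  48  47  46  47  49  49  47
   49  49]
 [211 213 133  46  74  88 104 112 124 137  97  48  46  47  47  44  49  59
   71  74]
 [21
[... 1081 characters left out ...]
 213 215
  217 218]
 [128 110  95  47  50  70  92 140 185 200 208 214 209 143 143 198 215 216
  216 217]
 [139 203 171  53  44  44  47  63  80 104 162 198 205 207 208 213 215 216
  217 217]
 [192 214 178  54  44  44  44  45  45  51  71  96 148 188 202 210 216 216
  216 216]
 [211 216 181  54  44  43  44  44  43  45  44  49  67  82 118 186 215 215
  216 204]
 [215 215 181  55  44  44  44  44  44  45  43  44  45  45  56  98 214 213
  212 194]
 [216 213 179  55  44  44  44  44  44  44  43  44  44  44  45  80 213 212
  199 191]
 [216 216 179  54  43  45  44  44  45  44  45  45  44  44  43  87 208 199
  190 191]
 [217 216 180  57  54  46  44  44  44  44  45  44  45  44  45  83 187 190
  192 191]]
```

The shut fingertip shows at row ≈189, about 25 mm higher than the reported TCP would project (195). I'll go 1 cm lower and push, watching for contact.

>>> {"fn": "send_rows", "kwargs": {"moves": [[[0, 0, 0, 0, 0, 1.2, -1], [0, 0, 0, -0.87, -0.5, 0, -1], [0, 0, 0, -0.87, -0.5, 0, -1], [0, 0, 0, -0.87, -0.5, 0, -1], [0, 0, 0, -0.43, -0.25, 0, -1]]]}}

```text
time_s: 17.3
position: [0.5434, -0.1523, 0.0295]
tcp_rot: [[0.501, -0.865, -0.0], [-0.865, -0.501, 0.0], [-0.001, 0.0, -1.0]]
force: [-0.3, -1.1, 0.3]
opening: 0.003
```

>>> {"fn": "send_rows", "kwargs": {"moves": [[[0, 0, 0, -0.26, -0.15, 0, -1], [0, 0, 0, -0.26, -0.15, 0, -1], [0, 0, 0, -0.26, -0.15, 0, -1], [0, 0, 0, -0.26, -0.15, 0, -1], [0, 0, 0, -0.26, -0.15, 0, -1]]]}}

```text
time_s: 17.8
position: [0.5436, -0.139, 0.0294]
tcp_rot: [[0.499, -0.866, -0.0], [-0.866, -0.499, -0.0], [0.0, 0.0, -1.0]]
force: [-1.9, -2.8, 0.8]
opening: 0.002
```

Contact: about 3 N, the sliding force. Pushing on.

>>> {"fn": "send_rows", "kwargs": {"moves": [[[0, 0, 0, -0.87, -0.5, 0, -1], [0, 0, 0, -0.87, -0.5, 0, -1], [0, 0, 0, -0.87, -0.5, 0, -1], [0, 0, 0, -0.87, -0.5, 0, -1], [0, 0, 0, -0.87, -0.5, 0, -1]]]}}

```text
time_s: 18.3
position: [0.5435, -0.0877, 0.0293]
tcp_rot: [[0.5, -0.866, -0.0], [-0.866, -0.5, 0.0], [-0.0, 0.0, -1.0]]
force: [-2.2, -2.8, -0.4]
opening: 0.004
```

```bash
python3 - <<'E'
from h import *
s=readout.read_state(); print(s["time_s"],s["position"],s["force"])
im=capture("side"); cv2.imwrite("pics/s6.png",im)
hsv=cv2.cvtColor(im,cv2.COLOR_BGR2HSV)
m=cv2.inRange(hsv,(100,110,50),(125,255,255)); 
n,l,st,c=cv2.connectedComponentsWithStats(m)
for i in range(1,n):
  if st[i][4]>8 and st[i][0]>250 and st[i][0]<360: print(st[i],c[i])
for y in (.0125,.06): print(y,proj("side",[.554,y,.144]))
E
```

```text
18.3 [ 0.54353371 -0.08769871  0.0293097 ] [-2.22668299 -2.84714956 -0.4043198 ]
[296 164  14   8  48] [302.5625     167.77083333]
[257 206  21  13 126] [267.12698413 213.51587302]
[277 210   7   3  12] [280.16666667 210.91666667]
[287 212   7   5  17] [290.05882353 214.29411765]
[285 217   5   6  21] [286.9047619  219.57142857]
[305 216  20  12 151] [313.29139073 221.39072848]
0.0125 [316.58136669 205.44324927]
0.06 [311.18176268 214.56649318]
```

>>> {"fn": "send_rows", "kwargs": {"moves": [[[0, 0, 0, -0.87, -0.5, 0, -1], [0, 0, 0, -0.87, -0.5, 0, -1], [0, 0, 0, -0.87, -0.5, 0, -1], [0, 0, 0, -0.87, -0.5, 0, -1], [0, 0, 0, -0.87, -0.5, 0, -1]]]}}

```text
time_s: 18.85
position: [0.5434, -0.0376, 0.0293]
tcp_rot: [[0.5, -0.866, -0.0], [-0.866, -0.5, 0.0], [-0.0, 0.0, -1.0]]
force: [-2.0, -2.9, 0.1]
opening: 0.003
```

>>> {"fn": "send_rows", "kwargs": {"moves": [[[0, 0, 0, -0.87, -0.5, 0, -1], [0, 0, 0, -0.87, -0.5, 0, -1], [0, 0, 0, -0.87, -0.5, 0, -1], [0, 0, 0, -0.43, -0.25, 0, -1], [0, 0, 0, -0.43, -0.25, 0, -1]]]}}

```text
time_s: 19.35
position: [0.5434, 0.0021, 0.0293]
tcp_rot: [[0.5, -0.866, -0.0], [-0.866, -0.5, -0.0], [-0.0, 0.0, -1.0]]
force: [-1.9, -3.2, -0.0]
opening: 0.003
```

>>> {"fn": "send_rows", "kwargs": {"moves": [[[0, 0, 0, -0.43, -0.25, 0, -1], [0, 0, 0, -0.43, -0.25, 0, -1], [0, 0, 0, -0.43, -0.25, 0, -1], [0, 0, 0, -0.26, -0.15, 0, -1], [0, 0, 0, -0.26, -0.15, 0, -1]]]}}

```text
time_s: 19.85
position: [0.5436, 0.0175, 0.0295]
tcp_rot: [[0.504, -0.863, -0.001], [-0.863, -0.504, -0.008], [0.007, 0.005, -1.0]]
force: [-5.6, -31.0, 0.9]
opening: 0.008
```

The stop is felt: 31 N at y≈0.018, and the tray's travel matches the nest arriving under the hub. I'll back off, go up, and look at the wheel from the wrist.

>>> {"fn": "send_rows", "kwargs": {"moves": [[[0, 0, 0, 0.87, 0.5, 0, -1], [0, 0, 0, 1.7, 1, 0, -1], [0, 0, 0, 2.6, 1.5, 0, -1], [0, 0, 0, 2.6, 1.5, -2, -1], [0, 0, 0, 0, 0, -4, -1]]]}}

```text
time_s: 20.35
position: [0.5433, -0.0698, 0.0879]
tcp_rot: [[0.496, -0.868, -0.002], [-0.868, -0.496, 0.002], [-0.002, 0.001, -1.0]]
force: [0.5, -0.3, 0.9]
opening: 0.002
```

>>> {"fn": "send_rows", "kwargs": {"moves": [[[0, 0, -8, 0, 0, -4, -1], [0, 0, -8, 0, 0, -4, -1], [0, 0, -8, 0, 0, -4, -1], [0, 0, -8, 0, 0, -4, -1], [0, 0, -8, 0, 0, -4, -1]]]}}

```text
time_s: 20.85
position: [0.5442, -0.0665, 0.2915]
tcp_rot: [[0.942, -0.337, 0.003], [-0.337, -0.942, 0.001], [0.002, -0.002, -1.0]]
force: [0.9, 0.1, -0.3]
opening: 0.007
```

>>> {"fn": "send_rows", "kwargs": {"moves": [[[0, 0, -8, 0, 0, -4, -1], [0, 0, -8, 0, 0, -4, -1], [0, 0, -4, 0, 0, -4, -1], [0, 0, 0, 0, 0, -4, -1], [0, 0, 0, 0, 0, 0, -1]]]}}

```text
time_s: 21.35
position: [0.5468, -0.0673, 0.4565]
tcp_rot: [[1.0, 0.001, 0.016], [0.001, -1.0, -0.003], [0.016, 0.003, -1.0]]
force: [0.3, 0.6, -0.5]
opening: 0.006
```

```bash
python3 - <<'E'
from h import *
s=readout.read_state(); print(s["time_s"],s["position"],s["joint_positions"].round(1))
M=camera_model("wrist"); w=capture("wrist"); np.save("wm7.npy",M["pose"]); cv2.imwrite("pics/w7.png",w)
for t in("wheel_hub","red_knob","tray_nest"): print("wrist",t,[(round(r["p"],2),np.round(r["location"],3).tolist()) for r in spot_in("wrist",t)[:2]])
sd=capture("side"); cv2.imwrite("pics/s7.png",sd)
for t in("wheel_hub","red_knob","can_center","tray_push"): print("side",t,[(round(r["p"],2),np.round(r["location"],3).tolist()) for r in spot_in("side",t)[:2]])
def red(im,x0,x1,y0,y1):
    h=cv2.cvtColor(im,cv2.COLOR_BGR2HSV); m=cv2.inRange(h,(0,150,60),(8,255,255))|cv2.inRange(h,(172,150,60),(180,255,255))
    k=np.zeros_like(m); k[y0:y1,x0:x1]=m[y0:y1,x0:x1]; n,l,st,c=cv2.connectedComponentsWithStats(k); 
    return [(st[i].tolist(),c[i].round(1).tolist()) for i in range(1,n) if st[i][4]>5]
print(red(w,0,640,0,400)); print(red(sd,255,320,170,215))
a=cv2.resize(sd[150:270,230:370],(560,480),interpolation=cv2.INTER_CUBIC)
b=w[:400,:240]
v=np.zeros((480,800,3),np.uint8); v[:,:560]=a; v[:400,560:]=b
cv2.imwrite("pics/v7.png",v)
E
```

```text
21.35 [ 0.54681675 -0.06730347  0.45652685] [-18.7  12.8  69.    0.1  97.2  71.3]
wrist wheel_hub [(0.64, [0.555, 0.174, 0.295])]
wrist red_knob [(0.66, [0.551, 0.175, 0.294]), (0.66, [0.438, 0.521, 0.056])]
wrist tray_nest [(0.67, [0.56, 0.136, 0.059])]
side wheel_hub [(0.87, [0.545, 0.187, 0.296])]
side red_knob [(0.63, [0.543, 0.193, 0.291]), (0.54, [0.517, 0.151, 0.057])]
side can_center [(0.86, [0.54, 0.21, 0.114]), (0.77, [0.703, -0.233, 0.06])]
side tray_push [(0.48, [0.714, -0.352, 0.062]), (0.43, [0.515, 0.148, 0.059])]
[([105, 106, 24, 19, 361], [116.6, 115.1]), ([44, 135, 19, 14, 210], [52.7, 141.3]), ([478, 174, 26, 26, 518], [490.7, 186.5])]
[([272, 187, 6, 7, 30], [274.1, 189.7])]
```

View pics/v7.png

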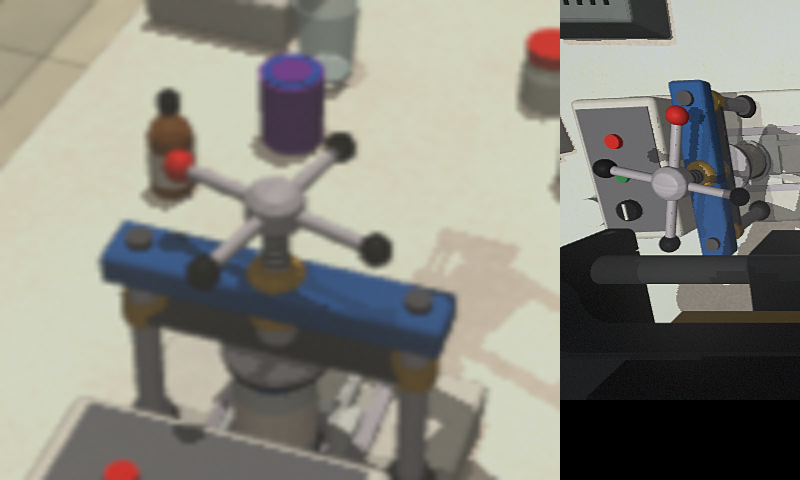

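Side view: the can is under the pressure plate, the star's hub is at (275,200) and its balls at red (179,165), (341,147), (376,249) and (203,272). Wrist inset: the hub is at (110,184) in full-image pixels, the red ball at (117,115) and the others at (180,197), (110,244) and (45,168). I'll fit hub and angle.

```bash
python3 - <<'E'
from h import *
from scipy.optimize import least_squares
W=dict(camera_model("wrist")); W["pose"]=np.load("wm7.npy"); S=camera_model("side"); T=camera_model("top")
side={0:(274.1,190),1:(315.2,186.7),2:(324,212.2),3:(280.8,218)}
wr={0:(116.8,115.5),1:(180,197),2:(110,244),3:(45,168)}
top={0:(210+198/4.118,140+50/4.118),1:(210+295/4.118,140+208/4.118)}
def res(p,cams):
    h=p[:3]; r=[]
    for k in range(4):
        a=p[3]-k*np.pi/2; q=h+.08*np.array([np.cos(a),np.sin(a),0])
        if "s" in cams: r+=list(proj("side",q,S)-side[k])
        if "w" in cams: r+=list(proj("wrist",q,W)-wr[k])
        if "t" in cams and k in top: r+=list(proj("top",q,T)-top[k])
    return np.array(r)
for c in ("swt","sw","s","w","st"):
    o=least_squares(res,[.547,.18,.29,0],args=(c,)); print(c,o.x[:3].round(4),np.degrees(o.x[3]).round(1),np.sqrt(np.mean(o.fun**2)).round(2))
E
```

```text
swt [0.5459 0.18   0.2898] -12.6 0.4
sw [0.5459 0.1802 0.2897] -12.6 0.42
s [0.5402 0.1916 0.2999] -12.7 0.41
w [0.5461 0.1801 0.2899] -12.5 0.28
st [0.5457 0.1791 0.2889] -12.5 0.41
```

```bash
python3 - <<'E'
from h import *
s=readout.read_state(); b=cv2.cvtColor(cv2.imread("pics/s7.png"),cv2.COLOR_BGR2GRAY)
for d in (-.02,0,.025,.05): print(d,proj("side",s["position"]+[0,0,d]).round(1))
u,v=proj("side",s["position"]).astype(int)
print(u,v); print(b[max(0,v-30):v+12:2,u-16:u+17:2])
E
```

```text
-0.02 [331.2 113.9]
0 [331.4 107.6]
0.025 [331.7  99.6]
0.05 [332.1  91.3]
331 107
[[ 31  31  31  32  32  32  34  34  34  34  34  38  45  59  36  57  65]
 [ 32  31  33  31  32  32  31  33  32  32  32  40  45  43  50  65  66]
 [ 33  33  32  33  33  32  32  33  32  31  31  35  60  63  63  66  65]
 [ 33  33  32  33  32  33  33  33  35  44  33  35  62  64  65  65  67]
 [ 38  35  34  34  35  34  33  34  35  44  34  39  70  67  67  69  67]
 [ 66  62  59  49  44  40  37  34  35  34  34  46  78  79  79  79  80]
 [ 60  41  50  68  67  67  55  35  35  34  35  48  76  77  79  79  80]
 [ 57  36  48  68  66  69  61  37  36  37  36  52  68  67  66  68  68]
 [ 59  51  58  57  50  65  61  36  36  36  37  53  69  68  68  68  68]
 [ 90  56  56  64  38  54  61  37  37  37  37  55  68  68  68  69  69]
 [108  65  72  95  43  92 118  41  38  38  39  63  70  69  68  69  69]
 [ 80  62  70  92  65 100 174 118 102  79  94 168 132 110  98  80  73]
 [ 68  43  54  76  64  99 200 204 205 201 201 206 207 208 203 200 182]
 [ 73  40  63  72  66 104 201 203 193 186 207 207 206 206 207 207 207]
 [ 78  68  74  75  65 121 201 201 141 200 205 207 206 205 205 206 207]
 [ 75  65  65  67  60 121 201 147 179 205 205 205 204 205 205 206 205]
 [ 74  66  73 135 141 197 171 174 206 207 207 207 205 204 204 206 206]
 [ 90  67  86 201 204 191 128 203 207 207 208 207 208 206 204 206 206]
 [ 91  65  85 199 198 131 202 207 208 207 207 207 207 205 204 203 204]
 [ 90  76 128 193 144 179 208 209 208 208 207 206 206 206 205 205 204]
 [195 197 203 163 177 207 208 209 208 209 208 207 206 205 205 206 205]]
```

The tip shows ≈26–28 mm above the reported TCP here too, which agrees with passing over the plate. So I'll use TCP z≈0.253 to put the tip about 10 mm below the spoke centreline, entering midway between spokes at −57°.

>>> {"fn": "send_rows", "kwargs": {"moves": [[[0, 0, 0, 0.6, -3, 0, -1], [0, 0, 0, 0.6, -4, 0, -1], [0, 0, 0, 0.7, -4.5, 0, -1], [0, 0, 0, 0.7, -4.5, 0, -1], [0, 0, 0, 0.6, -3.7, 0, -1]]]}}

```text
time_s: 22.3
position: [0.5754, 0.1319, 0.4488]
tcp_rot: [[1.0, 0.0, -0.001], [0.0, -1.0, 0.001], [-0.001, -0.001, -1.0]]
force: [-0.1, -0.5, -1.2]
opening: 0.006
```

>>> {"fn": "send_rows", "kwargs": {"moves": [[[0, 0, 0, 0, 0, 0, -1], [0, 0, 0, 0, 0, 3, -1], [0, 0, 0, 0, 0, 4, -1], [0, 0, 0, 0, 0, 4, -1], [0, 0, 0, 0, 0, 3, -1]]]}}

```text
time_s: 22.8
position: [0.5741, 0.1287, 0.3064]
tcp_rot: [[1.0, -0.001, -0.004], [-0.001, -1.0, -0.001], [-0.004, 0.001, -1.0]]
force: [-0.2, 0.1, -0.5]
opening: 0.004
```

```bash
python3 - <<'E'
from h import *
s=readout.read_state(); print(s["time_s"],s["position"],s["force"],s["joint_positions"].round(1))
H=np.array([.546,.18]); d=s["position"][:2]-H; print(np.hypot(*d),np.degrees(np.arctan2(d[1],d[0])))
b=cv2.cvtColor(capture("side"),cv2.COLOR_BGR2GRAY)
for k in(0,.027,.05): print(proj("side",s["position"]+[0,0,k]).round(1))
u,v=proj("side",s["position"]).astype(int); print(u,v);print(b[v-34:v+8:2,u-16:u+17:2])
E
```

```text
22.8 [0.57410019 0.12869695 0.30640342] [-0.15121018  0.05217832 -0.51140967] [ 1.8 21.3 78.9 -0.  80.  91.8]
0.05849464444191512 -61.289179855221015
[295.8 183.2]
[295.7 175.2]
[295.5 168.2]
295 183
[[ 46  46  44  43  43  43  42  41  42  42  44  56  47  47  49  53  54]
 [ 45  46  46  46  46  45  46  45  44  44  54  50  44  45  46  51 103]
 [ 45  46  46  45  46  46  46  46  44  44  51  46  46  48  47  89 140]
 [ 46  47  46  46  47  47  46  47  47  50  65  72  56  45  55 110 119]
 [ 45  46  47  46  47  46  48  49  48  48  57  58  69  49  97 114 116]
 [ 45  45  45  47  50  48  48  48  47  45  54  57  60  74 110 114 116]
 [ 43  44  45  45  45  46  46  47  45  55  54  77 160 118 113 115 117]
 [ 43  43  43  43  43  44  45  46  44  52  47  82 140 108 109 131 138]
 [ 43  44  43  43  43  44  43  43  44  44  45  66  86  87  86 115 152]
 [ 43  44  43  43  43  45  45  48  44  44  45  67  86  86  86  88 138]
 [ 91  66  50  45  44  43  45  52  45  44  46  64  84  85  84  79 129]
 [208 204 179 134 104  74  48  45  45  46  46  62  80  74  68  61 125]
 [210 211 211 211 210 205 130  44  44  44  46  53  59  59  58  56 107]
 [211 211 211 211 210 212 156  90  55  45  50  57  57  57  57  55 170]
 [211 211 212 211 210 211 211 204  95  53  55  57  58  57  57  55 173]
 [211 211 211 211 211 211 210 206 112  56  57  58  59  57  57  58 176]
 [210 211 211 211 211 211 210 206 113  56  57  57  58  57  57  58 172]
 [196 211 211 210 211 211 210 200 109  56  57  57  57  58  57  59 142]
 [189 211 210 210 211 211 210 158  99  58  56  57  58  58  58  64  72]
 [188 209 210 211 210 211 210 161 125  99  66  60  60  62  68 148 120]
 [180 207 210 210 208 211 208 203 147 126 123 120 120 123 180 170 141]]
```

>>> {"fn": "send_rows", "kwargs": {"moves": [[[0, 0, 0, 0, 0, 1.5, -1], [0, 0, 0, 0.2, 0, 2, -1], [0, 0, 0, 0, 0, 1.3, -1], [0, 0, 0, 0, 0, 0.7, -1], [0, 0, 0, 0, 0, 0, -1]]]}}

```text
time_s: 23.35
position: [0.5771, 0.1293, 0.2537]
tcp_rot: [[1.0, -0.001, -0.002], [-0.001, -1.0, -0.0], [-0.002, 0.0, -1.0]]
force: [0.7, 0.0, 0.2]
opening: 0.007
```

```bash
cat > orb.py <<'E'
import sys; from h import *
# rows in cm: orbit from current pose, to angles; R .06, sink 4mm/rad
s=readout.read_state(); p=s["position"]; H=np.array([.546,.18]); d=p[:2]-H; a=np.arctan2(d[1],d[0])
t=np.array([-np.sin(a),np.cos(a)])*-1
print("t",s["time_s"],"pos",p.round(4),"R",np.hypot(*d).round(4),"ang",np.degrees(a).round(1),"F",s["force"].round(2),"Ftan",(s["force"][:2]@-t).round(2),"Mz",(-(np.cross(np.r_[d,0],s["force"])[2])).round(3))
if len(sys.argv)>1:
  a0,n,st,z0=[float(x) for x in sys.argv[1:5]]   # commanded start angle, n rows, deg per row
  prev=H+.06*np.array([np.cos(np.radians(a0)),np.sin(np.radians(a0))])
  for i in range(1,int(n)+1):
    b=np.radians(a0-st*i); q=H+.06*np.array([np.cos(b),np.sin(b)]); e=(q-prev)*100; prev=q
    print([round(e[0],2),round(-e[1],2),round(.4*np.radians(st),3)])
E
python3 orb.py -58 20 5 0
```

```text
t 23.35 pos [0.5771 0.1293 0.2537] R 0.0595 ang -58.5 F [0.67 0.02 0.2 ] Ftan 0.58 Mz -0.034
[np.float64(-0.46), np.float64(0.26), np.float64(0.035)]
[np.float64(-0.48), np.float64(0.22), np.float64(0.035)]
[np.float64(-0.49), np.float64(0.17), np.float64(0.035)]
[np.float64(-0.51), np.float64(0.13), np.float64(0.035)]
[np.float64(-0.52), np.float64(0.09), np.float64(0.035)]
[np.float64(-0.52), np.float64(0.04), np.float64(0.035)]
[np.float64(-0.52), np.float64(-0.0), np.float64(0.035)]
[np.float64(-0.52), np.float64(-0.05), np.float64(0.035)]
[np.float64(-0.51), np.float64(-0.1), np.float64(0.035)]
[np.float64(-0.5), np.float64(-0.14), np.float64(0.035)]
[np.float64(-0.49), np.float64(-0.18), np.float64(0.035)]
[np.float64(-0.47), np.float64(-0.23), np.float64(0.035)]
[np.float64(-0.45), np.float64(-0.27), np.float64(0.035)]
[np.float64(-0.43), np.float64(-0.3), np.float64(0.035)]
[np.float64(-0.4), np.float64(-0.34), np.float64(0.035)]
[np.float64(-0.37), np.float64(-0.37), np.float64(0.035)]
[np.float64(-0.33), np.float64(-0.4), np.float64(0.035)]
[np.float64(-0.3), np.float64(-0.43), np.float64(0.035)]
[np.float64(-0.26), np.float64(-0.46), np.float64(0.035)]
[np.float64(-0.22), np.float64(-0.48), np.float64(0.035)]
```

>>> {"fn": "send_rows", "kwargs": {"moves": [[[0, 0, 0, -0.46, 0.26, 0, -1], [0, 0, 0, -0.48, 0.22, 0, -1], [0, 0, 0, -0.49, 0.17, 0, -1], [0, 0, 0, -0.51, 0.13, 0, -1], [0, 0, 0, -0.52, 0.09, 0, -1]]]}}

```text
time_s: 23.85
position: [0.5524, 0.1208, 0.2548]
tcp_rot: [[1.0, -0.0, 0.001], [-0.0, -1.0, 0.0], [0.001, -0.0, -1.0]]
force: [-1.0, 0.0, 0.3]
opening: 0.005
```

>>> {"fn": "send_rows", "kwargs": {"moves": [[[0, 0, 0, -0.52, 0.04, 0.03, -1], [0, 0, 0, -0.52, 0, 0.03, -1], [0, 0, 0, -0.52, -0.05, 0.03, -1], [0, 0, 0, -0.51, -0.1, 0.04, -1], [0, 0, 0, -0.5, -0.14, 0.04, -1]]]}}

```text
time_s: 24.35
position: [0.5335, 0.1238, 0.2543]
tcp_rot: [[1.0, -0.001, 0.015], [-0.001, -1.0, 0.001], [0.015, -0.001, -1.0]]
force: [10.6, 0.7, -1.8]
opening: 0.007
```

```bash
python3 orb.py
```

```text
t 24.35 pos [0.5335 0.1238 0.2543] R 0.0576 ang -102.6 F [10.62  0.65 -1.78] Ftan 10.22 Mz -0.589
```

Free winding torque ≈0.59 N·m, as expected. The first 1.5 rad is certainly free, so I'll continue.

>>> {"fn": "send_rows", "kwargs": {"moves": [[[0, 0, 0, -0.49, -0.18, 0.035, -1], [0, 0, 0, -0.47, -0.23, 0.035, -1], [0, 0, 0, -0.45, -0.27, 0.035, -1], [0, 0, 0, -0.43, -0.3, 0.035, -1], [0, 0, 0, -0.4, -0.34, 0.035, -1]]]}}

```text
time_s: 24.85
position: [0.5113, 0.1356, 0.2531]
tcp_rot: [[1.0, -0.001, 0.016], [-0.001, -1.0, -0.002], [0.016, 0.002, -1.0]]
force: [9.5, -2.5, 0.3]
opening: 0.008
```

>>> {"fn": "send_rows", "kwargs": {"moves": [[[0, 0, 0, -0.37, -0.37, 0.035, -1], [0, 0, 0, -0.33, -0.4, 0.035, -1], [0, 0, 0, -0.3, -0.43, 0.035, -1], [0, 0, 0, -0.26, -0.46, 0.035, -1], [0, 0, 0, -0.22, -0.48, 0.035, -1]]]}}

```text
time_s: 25.35
position: [0.4951, 0.156, 0.2511]
tcp_rot: [[1.0, 0.0, 0.012], [0.0, -1.0, -0.004], [0.012, 0.004, -1.0]]
force: [6.6, -5.0, 1.8]
opening: 0.004
```

```bash
python3 orb.py -158 40 5 0 | tr -d '\n' | sed 's/np.float64//g'
```

```text
t 25.35 pos [0.4951 0.156  0.2511] R 0.0563 ang -154.7 F [ 6.64 -5.02  1.81] Ftan 7.38 Mz -0.415[(-0.17), (-0.49), (0.035)][(-0.13), (-0.51), (0.035)][(-0.09), (-0.52), (0.035)][(-0.04), (-0.52), (0.035)][(0.0), (-0.52), (0.035)][(0.05), (-0.52), (0.035)][(0.1), (-0.51), (0.035)][(0.14), (-0.5), (0.035)][(0.18), (-0.49), (0.035)][(0.23), (-0.47), (0.035)][(0.27), (-0.45), (0.035)][(0.3), (-0.43), (0.035)][(0.34), (-0.4), (0.035)][(0.37), (-0.37), (0.035)][(0.4), (-0.33), (0.035)][(0.43), (-0.3), (0.035)][(0.46), (-0.26), (0.035)][(0.48), (-0.22), (0.035)][(0.49), (-0.17), (0.035)][(0.51), (-0.13), (0.035)][(0.52), (-0.09), (0.035)][(0.52), (-0.04), (0.035)][(0.52), (0.0), (0.035)][(0.52), (0.05), (0.035)][(0.51), (0.1), (0.035)][(0.5), (0.14), (0.035)][(0.49), (0.18), (0.035)][(0.47), (0.23), (0.035)][(0.45), (0.27), (0.035)][(0.43), (0.3), (0.035)][(0.4), (0.34), (0.035)][(0.37), (0.37), (0.035)][(0.33), (0.4), (0.035)][(0.3), (0.43), (0.035)][(0.26), (0.46), (0.035)][(0.22), (0.48), (0.035)][(0.17), (0.49), (0.035)][(0.13), (0.51), (0.035)][(0.09), (0.52), (0.035)][(0.04), (0.52), (0.035)]
```

>>> {"fn": "send_rows", "kwargs": {"moves": [[[0, 0, 0, -0.17, -0.49, 0.035, -1], [0, 0, 0, -0.13, -0.51, 0.035, -1], [0, 0, 0, -0.09, -0.52, 0.035, -1], [0, 0, 0, -0.04, -0.52, 0.035, -1], [0, 0, 0, 0, -0.52, 0.035, -1]]]}}

```text
time_s: 25.85
position: [0.4894, 0.1797, 0.2488]
tcp_rot: [[1.0, -0.0, 0.008], [0.0, -1.0, -0.008], [0.008, 0.008, -1.0]]
force: [4.6, -10.4, 1.2]
opening: 0.004
```

```bash
python3 orb.py
```

```text
t 25.85 pos [0.4894 0.1797 0.2488] R 0.0566 ang -179.7 F [  4.6  -10.43   1.19] Ftan 10.45 Mz -0.591
```

>>> {"fn": "send_rows", "kwargs": {"moves": [[[0, 0, 0, 0.05, -0.52, 0.035, -1], [0, 0, 0, 0.1, -0.51, 0.035, -1], [0, 0, 0, 0.14, -0.5, 0.035, -1], [0, 0, 0, 0, 0, 0, -1], [0, 0, 0, 0, 0, 0, -1]]]}}

```text
time_s: 26.35
position: [0.489, 0.196, 0.2466]
tcp_rot: [[1.0, 0.0, 0.001], [0.0, -1.0, -0.006], [0.001, 0.006, -1.0]]
force: [0.4, -6.9, 0.4]
opening: 0.007
```

```bash
python3 orb.py
```

```text
t 26.35 pos [0.489  0.196  0.2466] R 0.0592 ang 164.3 F [ 0.38 -6.87  0.38] Ftan 6.51 Mz -0.385
```

>>> {"fn": "send_rows", "kwargs": {"moves": [[[0, 0, 0, 0.1, -0.3, 0.02, -1], [0, 0, 0, 0.12, -0.29, 0.02, -1], [0, 0, 0, 0.14, -0.28, 0.02, -1], [0, 0, 0, 0.15, -0.28, 0.02, -1], [0, 0, 0, 0.16, -0.27, 0.02, -1]]]}}

```text
time_s: 26.85
position: [0.494, 0.2091, 0.2451]
tcp_rot: [[1.0, 0.0, -0.003], [0.0, -1.0, -0.008], [-0.003, 0.008, -1.0]]
force: [-1.5, -9.2, 1.1]
opening: 0.008
```

```bash
python3 orb.py 147 30 3 0 | tr -d '\n' | sed 's/np.float64//g'
```

```text
t 26.85 pos [0.494  0.2091 0.2451] R 0.0596 ang 150.7 F [-1.46 -9.21  1.07] Ftan 8.74 Mz -0.521[(0.18), (-0.26), (0.021)][(0.19), (-0.25), (0.021)][(0.2), (-0.24), (0.021)][(0.22), (-0.23), (0.021)][(0.23), (-0.22), (0.021)][(0.24), (-0.2), (0.021)][(0.25), (-0.19), (0.021)][(0.26), (-0.18), (0.021)][(0.27), (-0.16), (0.021)][(0.28), (-0.15), (0.021)][(0.28), (-0.14), (0.021)][(0.29), (-0.12), (0.021)][(0.3), (-0.1), (0.021)][(0.3), (-0.09), (0.021)][(0.31), (-0.07), (0.021)][(0.31), (-0.06), (0.021)][(0.31), (-0.04), (0.021)][(0.31), (-0.02), (0.021)][(0.31), (-0.01), (0.021)][(0.31), (0.01), (0.021)][(0.31), (0.02), (0.021)][(0.31), (0.04), (0.021)][(0.31), (0.06), (0.021)][(0.31), (0.07), (0.021)][(0.3), (0.09), (0.021)][(0.3), (0.1), (0.021)][(0.29), (0.12), (0.021)][(0.28), (0.14), (0.021)][(0.28), (0.15), (0.021)][(0.27), (0.16), (0.021)]
```

>>> {"fn": "send_rows", "kwargs": {"moves": [[[0, 0, 0, 0.18, -0.26, 0.02, -1], [0, 0, 0, 0.19, -0.25, 0.02, -1], [0, 0, 0, 0.2, -0.24, 0.02, -1], [0, 0, 0, 0.22, -0.23, 0.02, -1], [0, 0, 0, 0.23, -0.22, 0.02, -1]]]}}

```text
time_s: 27.35
position: [0.5006, 0.2169, 0.2441]
tcp_rot: [[1.0, 0.001, -0.011], [0.001, -1.0, -0.018], [-0.012, 0.018, -1.0]]
force: [-9.6, -21.4, 10.5]
opening: 0.007
```

```bash
python3 orb.py
```

```text
t 27.35 pos [0.5006 0.2169 0.2441] R 0.0585 ang 140.9 F [ -9.64 -21.42  10.46] Ftan 22.7 Mz -1.329
```

```bash
python3 - <<'E'
from h import *
s=readout.read_state(); F=s["force"]; m=s["moment"]; print(s["position"],F,m,s["joint_positions"].round(1),s["qvel"].round(2))
r0=np.cross(F,m)/(F@F); u=F/np.linalg.norm(F); print("line through",r0.round(4),"dir",u.round(3),"parallel part",(m@u).round(3))
for k in (-.06,-.03,0,.03,.06): print((r0+k*u).round(4))
im=capture("side"); cv2.imwrite("pics/s8.png",im)
old=cv2.imread("pics/s7.png")
def redc(im):
    h=cv2.cvtColor(im,cv2.COLOR_BGR2HSV); k=cv2.inRange(h,(0,150,60),(8,255,255))|cv2.inRange(h,(172,150,60),(180,255,255))
    k[:150]=0;k[250:]=0;k[:,:250]=0;k[:,:]=k; n,l,st,c=cv2.connectedComponentsWithStats(k); return [(st[i].tolist(),c[i].round(1).tolist()) for i in range(1,n) if st[i][4]>4]
print(redc(old),redc(im))
for a in range(-180,180,15):
    q=np.array([.546+.08*np.cos(np.radians(a)),.18+.08*np.sin(np.radians(a)),.281]); print(a,proj("side",q).round(),end=" ")
E
```

```text
[0.50057988 0.21692876 0.2440647 ] [ -9.63840083 -21.42238092  10.45859358] [-3.59583215  1.62647366 -0.14101808] [ 12.2  21.3  89.3  -0.9  70.3 102.5] [ 1.33  2.22 -3.45 -1.27  2.98  1.78]
line through [-0.0212 -0.0589 -0.1402] dir [-0.375 -0.833  0.407] parallel part -0.065
[ 0.0013 -0.0089 -0.1646]
[-0.0099 -0.0339 -0.1524]
[-0.0212 -0.0589 -0.1402]
[-0.0324 -0.0839 -0.128 ]
[-0.0436 -0.1089 -0.1158]
[([362, 158, 13, 7, 73], [367.8, 161.0]), ([272, 187, 6, 7, 30], [274.1, 189.7])] [([362, 158, 13, 8, 74], [367.9, 161.1]), ([325, 197, 6, 6, 28], [327.3, 199.2])]
-180 [326. 211.] -165 [328. 206.] -150 [328. 201.] -135 [325. 196.] -120 [321. 192.] -105 [316. 189.] -90 [309. 187.] -75 [302. 186.] -60 [294. 186.] -45 [287. 187.] -30 [281. 189.] -15 [275. 193.] 0 [271. 197.] 15 [269. 202.] 30 [269. 206.] 45 [270. 211.] 60 [274. 216.] 75 [279. 219.] 90 [286. 222.] 105 [294. 223.] 120 [302. 223.] 135 [310. 222.] 150 [317. 219.] 165 [323. 215.]
```

The torque jumped to about 1.2–1.3 N·m (1.19 once the tool moment is included), so the plate has met the lid harder than I wanted. The red ball says 2.3 rad turned. I'll release at once by reversing the last rows.

>>> {"fn": "send_rows", "kwargs": {"moves": [[[0, 0, 0, -0.23, 0.22, 0, -1], [0, 0, 0, -0.22, 0.23, 0, -1], [0, 0, 0, -0.2, 0.24, -0.02, -1], [0, 0, 0, -0.19, 0.25, -0.02, -1], [0, 0, 0, -0.18, 0.26, 0, -1]]]}}

```text
time_s: 27.9
position: [0.4955, 0.2136, 0.245]
tcp_rot: [[1.0, -0.0, 0.001], [-0.0, -1.0, 0.001], [0.001, -0.001, -1.0]]
force: [0.3, 0.3, 0.1]
opening: 0.006
```

```bash
cat >> orb.py <<'E'
print("moment",s["moment"].round(3),"torque incl. moment",(np.cross(np.r_[d,0],s["force"])[2]+s["moment"][2]).round(3))
E
cat > red.py <<'E'
from h import *
im=capture("side"); h=cv2.cvtColor(im,cv2.COLOR_BGR2HSV).astype(int); b=im.astype(float)
w=np.clip(b[:,:,2]-1.3*np.maximum(b[:,:,0],b[:,:,1])-20,0,None); k=np.zeros_like(w); k[180:226,262:334]=w[180:226,262:334]
ys,xs=np.mgrid[:400,:640]; c=np.array([(xs*k).sum(),(ys*k).sum()])/k.sum()
A=np.radians(np.arange(-360,0,.2)); P=np.array([proj("side",[.546+.08*np.cos(a),.18+.08*np.sin(a),.290-.004*(np.radians(-12.6)-a)]) for a in A])
i=np.argmin(((P-c)**2).sum(1)); print("red px",c.round(2),"angle",np.degrees(A[i]).round(1),"resid",np.abs(P[i]-c).round(2),"turned rad",(np.radians(-12.6)-A[i]).round(2))
E
python3 orb.py; python3 red.py
```

```text
t 27.9 pos [0.4955 0.2136 0.245 ] R 0.0606 ang 146.4 F [0.26 0.31 0.05] Ftan -0.4 Mz 0.024
moment [-0.008 -0.022  0.047] torque incl. moment 0.022
red px [328.08 198.6 ] angle -144.2 resid [1.24 0.54] turned rad 2.3
```

Now a gentle re-push to feel whether it turns below ~0.9 N·m.

>>> {"fn": "send_rows", "kwargs": {"moves": [[[0, 0, 0, 0.18, -0.26, 0, -1], [0, 0, 0, 0.19, -0.25, 0, -1], [0, 0, 0, 0.14, -0.16, 0, -1], [0, 0, 0, 0.14, -0.16, 0, -1], [0, 0, 0, 0, 0, 0, -1]]]}}

```text
time_s: 28.45
position: [0.4984, 0.2173, 0.2446]
tcp_rot: [[1.0, 0.001, -0.009], [0.001, -1.0, -0.01], [-0.009, 0.01, -1.0]]
force: [-7.1, -11.1, 5.8]
opening: 0.006
```

```bash
python3 orb.py; python3 red.py
```

```text
t 28.45 pos [0.4984 0.2173 0.2446] R 0.0605 ang 141.9 F [ -7.11 -11.12   5.79] Ftan 13.14 Mz -0.795
moment [-1.999  1.26  -0.059] torque incl. moment 0.736
red px [327.32 198.39] angle -142.8 resid [0.69 0.28] turned rad 2.27
```

>>> {"fn": "send_rows", "kwargs": {"moves": [[[0, 0, 0, 0.08, -0.08, 0, -1], [0, 0, 0, 0.08, -0.07, 0, -1], [0, 0, 0, 0, 0, 0, -1], [0, 0, 0, 0, 0, 0, -1], [0, 0, 0, 0, 0, 0, -1]]]}}

```text
time_s: 29.0
position: [0.4986, 0.2176, 0.2445]
tcp_rot: [[1.0, 0.001, -0.011], [0.001, -1.0, -0.012], [-0.011, 0.012, -1.0]]
force: [-8.6, -15.2, 9.0]
opening: 0.007
```

```bash
python3 orb.py; python3 red.py
```

```text
t 29.0 pos [0.4986 0.2176 0.2445] R 0.0605 ang 141.6 F [ -8.55 -15.25   8.96] Ftan 17.26 Mz -1.044
moment [-2.385  1.62  -0.127] torque incl. moment 0.916
red px [327.23 198.48] angle -143.0 resid [0.58 0.26] turned rad 2.28
```

It doesn't turn at ≈0.95 N·m, so it's a little over the right range. I'll ease it back a few degrees from the spoke behind, then re-wind in fine steps. I'll also lower the finger 5 mm, because the upward force shows it rides high on the rod.

>>> {"fn": "send_rows", "kwargs": {"moves": [[[0, 0, 0, -0.5, 0.65, 0, -1], [0, 0, 0, -0.53, 0.67, 0.2, -1], [0, 0, 0, -0.6, 1.45, 0.3, -1], [0, 0, 0, -0.2, 1.55, 0, -1], [0, 0, 0, 0, 0, 0, -1]]]}}

```text
time_s: 29.55
position: [0.4848, 0.1779, 0.2395]
tcp_rot: [[1.0, -0.002, -0.001], [-0.002, -1.0, -0.001], [-0.001, 0.001, -1.0]]
force: [0.5, 0.4, 0.7]
opening: 0.009
```

```bash
python3 orb.py; python3 red.py
```

```text
t 29.55 pos [0.4848 0.1779 0.2395] R 0.0612 ang -178.1 F [0.48 0.41 0.67] Ftan -0.4 Mz 0.024
moment [ 0.032 -0.004  0.03 ] torque incl. moment 0.006
red px [327.79 201.32] angle -150.8 resid [0.2  0.03] turned rad 2.41
```

>>> {"fn": "send_rows", "kwargs": {"moves": [[[0, 0, 0, 0.01, 0.21, 0, -1], [0, 0, 0, 0.01, 0.21, 0, -1], [0, 0, 0, 0.02, 0.21, 0, -1], [0, 0, 0, 0.03, 0.21, 0, -1], [0, 0, 0, 0.04, 0.21, 0, -1]]]}}

```text
time_s: 30.1
position: [0.4863, 0.1692, 0.2397]
tcp_rot: [[1.0, 0.0, 0.0], [0.0, -1.0, 0.0], [0.0, -0.0, -1.0]]
force: [0.4, -0.8, -0.1]
opening: 0.006
```

```bash
python3 orb.py; python3 red.py
```

```text
t 30.1 pos [0.4863 0.1692 0.2397] R 0.0607 ang -169.8 F [ 0.4  -0.76 -0.13] Ftan 0.82 Mz -0.05
moment [ 0.03   0.004 -0.001] torque incl. moment 0.049
red px [328.37 199.98] angle -147.8 resid [1.07 0.36] turned rad 2.36
```

>>> {"fn": "send_rows", "kwargs": {"moves": [[[0, 0, 0, 0.04, 0.21, 0, -1], [0, 0, 0, 0.05, 0.2, 0, -1], [0, 0, 0, 0.05, 0.2, 0, -1], [0, 0, 0, 0.06, 0.2, 0, -1], [0, 0, 0, 0.07, 0.2, 0, -1]]]}}

```text
time_s: 30.65
position: [0.489, 0.16, 0.2398]
tcp_rot: [[1.0, -0.001, 0.0], [-0.001, -1.0, 0.002], [0.0, -0.002, -1.0]]
force: [-0.3, 4.3, -0.4]
opening: 0.002
```

```bash
python3 orb.py; python3 red.py
```

```text
t 30.65 pos [0.489  0.16   0.2398] R 0.0605 ang -160.7 F [-0.26  4.28 -0.43] Ftan -4.12 Mz 0.249
moment [0.829 0.036 0.027] torque incl. moment -0.223
red px [328.19 197.91] angle -142.8 resid [1.57 0.76] turned rad 2.27
```

>>> {"fn": "send_rows", "kwargs": {"moves": [[[0, 0, 0, 0.04, 0.1, 0, -1], [0, 0, 0, 0.04, 0.1, 0, -1], [0, 0, 0, 0.04, 0.1, 0, -1], [0, 0, 0, 0.04, 0.1, 0, -1], [0, 0, 0, 0, 0, 0, -1]]]}}

```text
time_s: 31.2
position: [0.4902, 0.1579, 0.2399]
tcp_rot: [[1.0, -0.001, -0.0], [-0.001, -1.0, 0.006], [-0.0, -0.006, -1.0]]
force: [-0.5, 9.7, -0.0]
opening: 0.002
```

```bash
python3 orb.py
```

```text
t 31.2 pos [0.4902 0.1579 0.2399] R 0.06 ang -158.4 F [-0.53  9.69 -0.01] Ftan -9.21 Mz 0.552
moment [1.605 0.106 0.064] torque incl. moment -0.489
```

>>> {"fn": "send_rows", "kwargs": {"moves": [[[0, 0, 0, 0.04, 0.1, 0, -1], [0, 0, 0, 0.04, 0.1, 0, -1], [0, 0, 0, 0.04, 0.1, 0, -1], [0, 0, 0, 0.04, 0.1, 0, -1], [0, 0, 0, 0.04, 0.1, 0, -1]]]}}

```text
time_s: 31.7
position: [0.4922, 0.1541, 0.2401]
tcp_rot: [[1.0, -0.001, 0.0], [-0.001, -1.0, 0.008], [0.0, -0.008, -1.0]]
force: [-1.3, 12.5, 1.4]
opening: 0.001
```

```bash
python3 orb.py
```

```text
t 31.7 pos [0.4922 0.1541 0.2401] R 0.0597 ang -154.3 F [-1.3  12.48  1.39] Ftan -11.81 Mz 0.704
moment [2.014 0.227 0.191] torque incl. moment -0.514
```

With the moment included, the torque while turning free is 0.51, matching the nominal 0.5, so that is the right measure and the clamp has relaxed. I'll go back to the driving spoke.

>>> {"fn": "send_rows", "kwargs": {"moves": [[[0, 0, 0, -0.5, -1.27, 0, -1], [0, 0, 0, -0.2, -1.55, 0, -1], [0, 0, 0, 0.2, -1.55, 0, -1], [0, 0, 0, 0.28, -0.8, 0, -1], [0, 0, 0, 0, 0, 0, -1]]]}}

```text
time_s: 32.2
position: [0.491, 0.2027, 0.2397]
tcp_rot: [[1.0, 0.002, 0.001], [0.002, -1.0, -0.0], [0.001, 0.0, -1.0]]
force: [-0.2, -0.3, -0.5]
opening: 0.008
```

```bash
python3 orb.py; python3 red.py
```

```text
t 32.2 pos [0.491  0.2027 0.2397] R 0.0595 ang 157.6 F [-0.21 -0.34 -0.52] Ftan 0.4 Mz -0.024
moment [ 0.074  0.05  -0.021] torque incl. moment 0.003
red px [nan nan] angle -360.0 resid [nan nan] turned rad 6.06red.py:4: RuntimeWarning: invalid value encountered in divide
  ys,xs=np.mgrid[:400,:640]; c=np.array([(xs*k).sum(),(ys*k).sum()])/k.sum()
```

>>> {"fn": "send_rows", "kwargs": {"moves": [[[0, 0, 0, 0.09, -0.19, 0, -1], [0, 0, 0, 0.09, -0.19, 0, -1], [0, 0, 0, 0.1, -0.18, 0, -1], [0, 0, 0, 0.1, -0.18, 0, -1], [0, 0, 0, 0, 0, 0, -1]]]}}

```text
time_s: 32.75
position: [0.4941, 0.2088, 0.2397]
tcp_rot: [[1.0, -0.0, -0.0], [-0.0, -1.0, -0.001], [-0.0, 0.001, -1.0]]
force: [-0.4, -0.3, -0.4]
opening: 0.005
```

```bash
python3 orb.py
```

```text
t 32.75 pos [0.4941 0.2088 0.2397] R 0.0593 ang 151.0 F [-0.42 -0.32 -0.44] Ftan 0.49 Mz -0.029
moment [-0.208  0.054 -0.004] torque incl. moment 0.025
```

>>> {"fn": "send_rows", "kwargs": {"moves": [[[0, 0, 0, 0.06, -0.09, 0, -1], [0, 0, 0, 0.06, -0.09, 0, -1], [0, 0, 0, 0.06, -0.09, 0, -1], [0, 0, 0, 0.06, -0.09, 0, -1], [0, 0, 0, 0.06, -0.09, 0, -1]]]}}

```text
time_s: 33.25
position: [0.4957, 0.2109, 0.2395]
tcp_rot: [[1.0, 0.0, -0.003], [0.0, -1.0, -0.006], [-0.003, 0.006, -1.0]]
force: [-2.7, -7.9, 1.2]
opening: 0.005
```

```bash
python3 orb.py
```

```text
t 33.25 pos [0.4957 0.2109 0.2395] R 0.059 ang 148.5 F [-2.73 -7.94  1.24] Ftan 8.2 Mz -0.484
moment [-1.45   0.463 -0.091] torque incl. moment 0.393
```

>>> {"fn": "send_rows", "kwargs": {"moves": [[[0, 0, 0, 0.06, -0.08, 0, -1], [0, 0, 0, 0.06, -0.08, 0, -1], [0, 0, 0, 0.06, -0.08, 0.02, -1], [0, 0, 0, 0, 0, 0, -1], [0, 0, 0, 0, 0, 0, -1]]]}}

```text
time_s: 33.75
position: [0.4974, 0.2126, 0.2393]
tcp_rot: [[1.0, 0.0, -0.004], [0.0, -1.0, -0.007], [-0.004, 0.007, -1.0]]
force: [-2.7, -10.4, 3.5]
opening: 0.004
```

```bash
python3 orb.py
```

```text
t 33.75 pos [0.4974 0.2126 0.2393] R 0.0585 ang 146.1 F [ -2.75 -10.39   3.55] Ftan 10.15 Mz -0.594
moment [-1.612  0.462 -0.07 ] torque incl. moment 0.524
```

>>> {"fn": "send_rows", "kwargs": {"moves": [[[0, 0, 0, 0.06, -0.08, 0, -1], [0, 0, 0, 0.06, -0.08, 0.02, -1], [0, 0, 0, 0.06, -0.08, 0, -1], [0, 0, 0, 0, 0, 0, -1], [0, 0, 0, 0, 0, 0, -1]]]}}

```text
time_s: 34.25
position: [0.4985, 0.2137, 0.2391]
tcp_rot: [[1.0, 0.0, -0.006], [0.0, -1.0, -0.01], [-0.006, 0.01, -1.0]]
force: [-4.4, -13.3, 4.9]
opening: 0.002
```

```bash
python3 orb.py
```

```text
t 34.25 pos [0.4985 0.2137 0.2391] R 0.0582 ang 144.7 F [ -4.37 -13.32   4.88] Ftan 13.39 Mz -0.78
moment [-2.188  0.748 -0.115] torque incl. moment 0.665
```

>>> {"fn": "send_rows", "kwargs": {"moves": [[[0, 0, 0, 0.06, -0.08, 0, -1], [0, 0, 0, 0.06, -0.08, 0, -1], [0, 0, 0, 0, 0, 0, -1], [0, 0, 0, 0, 0, 0, -1], [0, 0, 0, 0, 0, 0, -1]]]}}

```text
time_s: 34.75
position: [0.4991, 0.2143, 0.2391]
tcp_rot: [[1.0, 0.0, -0.007], [0.0, -1.0, -0.012], [-0.007, 0.012, -1.0]]
force: [-6.5, -15.4, 5.1]
opening: 0.005
```

```bash
python3 orb.py
```

```text
t 34.75 pos [0.4991 0.2143 0.2391] R 0.0581 ang 143.8 F [ -6.52 -15.36   5.11] Ftan 16.24 Mz -0.943
moment [-2.576  0.829 -0.1  ] torque incl. moment 0.843
```

Torque is 0.84 N·m with the moment and 0.94 without, both within 0.75–1.0. Stopping here: back off to mid-gap and go up.

>>> {"fn": "send_rows", "kwargs": {"moves": [[[0, 0, 0, -0.3, 0.4, 0, -1], [0, 0, 0, -0.4, 0.65, 0, -1], [0, 0, 0, -0.4, 0.8, 0, -1], [0, 0, 0, 0, 0, 0, -1], [0, 0, 0, 0, 0, -1, -1]]]}}

```text
time_s: 35.25
position: [0.49, 0.2016, 0.2486]
tcp_rot: [[1.0, -0.001, -0.003], [-0.001, -1.0, 0.0], [-0.003, -0.0, -1.0]]
force: [0.3, -0.6, -0.3]
opening: 0.006
```

>>> {"fn": "send_rows", "kwargs": {"moves": [[[0, 0, 0, 0, 0, -2, -1], [0, 0, 0, 0, 0, -3, -1], [0, 0, 0, 0, 0, -4, -1], [0, 0, 0, 0, 0, -4, -1], [0, 0, 0, 0, 0, -2, -1]]]}}

```text
time_s: 35.75
position: [0.4926, 0.2026, 0.4044]
tcp_rot: [[1.0, 0.0, 0.008], [0.0, -1.0, 0.002], [0.008, -0.002, -1.0]]
force: [0.1, -0.9, -0.0]
opening: 0.005
```

>>> {"fn": "send_rows", "kwargs": {"moves": [[[0, 0, 0, 0, 3, 0, -1], [0, 0, 0, 0, 4, 0, -1], [0, 0, 0, 0, 4, 0, -1], [0, 0, 0, 0, 4, 0, -1], [0, 0, 0, 0, 3, 0, -1]]]}}

```text
time_s: 36.25
position: [0.4912, 0.02, 0.4004]
tcp_rot: [[1.0, -0.001, 0.002], [-0.001, -1.0, -0.0], [0.002, 0.0, -1.0]]
force: [-0.2, 0.5, 0.1]
opening: 0.008
```

```bash
python3 orb.py; python3 red.py; python3 - <<'E'
from h import *
capture("side")
for t in("can_center","wheel_hub","jar_red","can_yellow_center","beaker","amber"): print(t,[(round(r["p"],2),np.round(r["location"],3).tolist()) for r in spot_in("side",t)[:2]])
E
python3 red.py
```

```text
t 36.25 pos [0.4912 0.02   0.4004] R 0.1691 ang -108.9 F [-0.16  0.54  0.11] Ftan -0.32 Mz 0.054
moment [ 0.    -0.     0.041] torque incl. moment -0.013
red px [326.82 198.49] angle -142.6 resid [0.22 0.11] turned rad 2.27
can_center [(0.76, [0.703, -0.235, 0.06]), (0.56, [0.538, 0.208, 0.109])]
wheel_hub [(0.74, [0.543, 0.187, 0.286])]
jar_red [(0.75, [0.498, -0.385, 0.044]), (0.73, [0.512, 0.151, 0.059])]
can_yellow_center [(0.65, [0.424, -0.269, 0.054])]
beaker [(0.73, [0.78, -0.124, 0.053]), (0.6, [0.713, -0.35, 0.064])]
amber [(0.68, [0.777, -0.124, 0.052])]
red px [326.82 198.49] angle -142.6 resid [0.22 0.11] turned rad 2.27
```

```bash
python3 -c "
from rig import bot
print(bot.hand_in())"
```

```text
the job is handed in; nothing more can be done
None
```

The can is loaded, the tray is home, and I handed the job in at about 36 s. However, the clamp briefly reached about 1.2 N·m on the first tightening, right at the crush limit.

- **Can:** The blue-lidded can stands in the nest. The first try touched the ring's edge, so I shifted it about 2 mm and it went in to the floor.
- **Tray:** I pushed it until the stop gave 31 N. A side view after that showed the can under the pressure plate. The first push pass did nothing, because the shut fingertips sit about 27 mm higher than the reported TCP and went over the plate.
- **Clamp:** On the first tightening one step overshot. The reading was 1.33 N·m from force alone and 1.19 N·m with the tool moment included, against a crush limit of 1.2. I could not check directly that the can's wall is undamaged. I eased it back about 7°, then re-wound in 1° steps and stopped at 0.84 N·m with the moment, 0.94 without. Both are inside 0.75–1.0.
- **Last checks:** The robot is clear, with no contact force. The red ball read the same in two consecutive pictures, at about 2.27 rad turned. The red jar, yellow can, beaker, amber bottle and purple can are where they started; I did not re-check the spatula or the white-capped jar. Earlier red-ball readings while the finger blocked the view varied by up to about 0.14 rad, so I relied on force to judge the tightening.

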